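Weigh out a lot of tumbled stones

ROBOT

A 6-joint arm with a two-finger parallel gripper is mounted at the origin on the work surface. World frame = base frame: x ahead of the robot, y to its left, z up, the work surface at z = 0. Lengths are in m, angles in rad, forces in N, time in s.
With the tool pointing down it reaches from about 0.425 to 0.95 m from the base axis. Payload 3.5 kg.
Tool frame: the origin (TCP) lies on the centre line of the jaws, within the pads' length; the fingertips stand tip_extent ahead of it and the grasp point (between the pads) lies 2 mm behind it (tip_extent is the distance from the TCP to the fingertips, in m); z points along the fingers, y is the direction in which the jaws open and shut (so a half turn about z gives the same grasp; the last joint's range is limited). The gripper opens to 85 mm and grips with 20 to 120 N. Pads are 22 mm wide; open, the fingers measure 114 mm over their backs; the gripper's body (76 mm by 85 mm) begins 54 mm behind the grasp point. The pads swing forward as they close: fully open they stand 13 mm farther back than shut.
Start: joints at [-1.413, 0.286, 1.577, -0, 1.279, -0.15], TCP at [0.205, -0.643, 0.248] pointing down, gripper open.
Joint ranges: [-2.77, 2.77], [-0.9, 2.22], [0.21, 2.48], [-1.53, 4.67], [0.24, 2.81], [-2.84, 2.84]. Speed limits (rad/s): [2.79, 2.79, 3.14, 3.14, 3.14, 3.14].

INTERFACE

Orientations are given as a unit quaternion [x, y, z, w].
In Python, from plant import * gives the robot as it stands.
- The arm moves only by the shell command python3 -m crank 'ROWS' [FORCE]. ROWS is JSON, a list of rows, each a list of 7 numbers: the gripper's target within -1 to 1 (shut at 1, half-way at 0, fully open at -1), then the shift along the tool's x, y, z in cm, then the turn, a rotation vector about the tool's x, y, z in degrees. In form: [[fingers, tx, ty, tz, wx, wy, wz], ...]. A call has 1 to 5 rows; each row shifts and turns the commanded pose from where the row before left it, along the tool's axes as they then stand; what a row does not reach is not made up. A row lasts 1/10 s, in which the tool goes at most 50 mm and 8.59 degrees, less where a joint would pass 70% of its speed; a pose out of reach is approached as far as the arm can. A call is refused whole if a number of a shift passes 5 or a number of a turn 8.59, either way. A call with a gripper value outside its range is refused whole. The fingers move at their own pace and stop on an object; FORCE is the grip in N (left out, the last holds). Time passes only in rows, so rows that do not move let the fingers close. It gives the time, the measured TCP pose, the force and the opening at its end, in the units of the state.
- get_state(): the state, without advancing time (a new reading comes with each control period).
- read_camera(name): name is "scene" or "top"; returns a dict with "color" (480x640x3 uint8, red, green, blue), "vfov" (degrees; the focal length in pixels is half the picture's height over the tangent of half this angle, whatever the lens; pixels are square), "cx", "cy" (the principal point, pixels), "distortion" ([k1, k2, p1, p2, k3] as OpenCV has them; the pictures are not rectified), "cam_to_world" (4x4, takes a point from camera to world coordinates). Camera axes: x right, y up, looking along -z (the intrinsics and any distortion apply to the point x, -y, -z); pixel columns grow to the right and rows downward; lengths in m; the calibration is good to about 2 mm. A picture is of the moment at which its call begins. There is no depth.
- sign_off(): hands the job in, once; it reports no verdict.
Trained networks look in the newest picture that a camera, given by its name, has taken for a name from the list of things; names that differ only in an ending like _2 or _b are one class to them, and where a whole thing is asked for, a point or a joint stands for the part that bears it (a point fixed in the world has none). Each returns a list of dicts, best first, with "p" (0 to 1); they miss things now and then, are a little off and sometimes report something else, mostly with a low value. They report only what shows in the picture. A call takes as long as a camera call. They do not tell look-alikes from the thing itself.
- trace(thing, camera): "pixels" (480x640 bool, what is visible of it) and "location" ([column, row] in pixels, amid what is visible of it).
- place_of(thing, camera): "location" ([column, row] in pixels: a listed point, or the origin of a listed thing).
The state is a dict: "time": time; "qpos": joint angles; "dq": joint speeds; "joint_efforts": joint torques, N m; "eef_pos": TCP position; "tcp_rot": TCP orientation; "contact_force": force on the tool from outside, world axes, zero at the start; "wrist_torque": the same for the moment, N m; "opening": opening from 0.0 (shut) to 1.0 (fully open).
Only numpy, scipy, OpenCV 4.12 (cv2) and the standard library are available. Lean on these libraries where they do the work, as an engineer would, in place of code of your own. Each camera call takes 0.05 s, during which the arm holds its last target.

TASK

Set the empty metal jug upright in the middle of the scale's steel plate and let go of it. Then use the scoop, not the fingers, to take stones from the wooden tray and tip at least three of the four into the jug on the scale, spilling none. Finally stand the emptied scoop upright on the bare table and leave the crystal, geode and stone slab undisturbed.

Things in the scene. Friction and masses are not known exactly. Their poses are not given: they have to be found in the camera images.
- tray: fixed open wooden tray, 300 mm long (its x) by 102 wide (y), 42 high, walls and floor 6 thick, so 90 wide inside; origin at the centre of its underside. Floor flat from x = -144 to 94 mm; from there the +x end (away from the robot) slopes up to z = 41 at x = 144, under an end wall 68 high. The stones start between x = -15 and 90; the -x half is free
- scale: fixed flat bench scale, grey body 200 x 150 mm, 18 high, with a steel plate on it and a dark display beyond the plate (towards its +x); origin on the table under the plate's centre, z up
- scale_plate (a point): centre of the top of the scale's steel plate (135 mm along the scale's x by 140 along its y), 24 mm above the table
- scoop: loose steel scoop, 180 g, level on the table; bucket 90 mm long (x, mouth to +x) by 80 wide (y), floor 2, walls 3 thick, sides 32 high, back 40; origin at the centre of its underside, z up. Wooden handle: straight flat bar 24 mm wide (fore-aft), 14 thick (y), from the back wall (x -43, z 20) up, leaning 20 degrees back to its top at x -79, z 119
- scoop_grip (a point): point on the middle line of the scoop's handle to grip at, 25 mm below its top end; in the scoop's frame x = -70, y = 0, z = 95 mm; axes as the scoop's
- scoop_lip (a point): middle of the front edge of the scoop's floor, at its underside: scoop frame x = 45, y = 0, z = 0 mm
- jug: loose open aluminium jug, about 200 g, round, 92 mm across at the foot, 104 at the rim, 85 high, wall 4, floor 5 thick, with one flat D handle at its +x side; origin at the centre of its underside, z up
- jug_grip (a point): middle of the upright bar of the jug's handle: jug frame x = 81, y = 0, z = 55 mm. The bar is 16 mm wide radially (x 73 to 89), 12 thick (along the jug's y), and reaches from z = 22 to 78 mm
- stone0: tumbled stone, a smooth flattened round pebble 32 mm across and 26 mm thick, about 35 g; origin at its middle
- stone1: tumbled stone, a smooth flattened round pebble 31 mm across and 28 mm thick, about 35 g; origin at its middle
- stone2: tumbled stone, a smooth flattened round pebble 34 mm across and 26 mm thick, about 35 g; origin at its middle
- stone3: tumbled stone, a smooth flattened round pebble 32 mm across and 27 mm thick, about 35 g; origin at its middle
- crystal: bystander: six-sided violet crystal point standing upright, 60 mm across, 100 high; origin at the centre of its underside
- geode: bystander: brown rounded geode, 84 mm across, 54 high; origin at the centre of its underside
- slab: bystander: polished stone slab standing on edge on a wooden foot, 50 (x) by 100 (y) mm, 93 high; origin at the centre of its underside
There are look-alikes about, which are no part of the job. Leave any green or turquoise look-alike of the jug alone.

How it is judged:
By the outcome, as a careful person would: the job done as asked, in the order asked, and still so for the second after the job is handed in, with the robot touching nothing.
It also fails if it takes over 72 s, if anything falls off the work surface, if the arm or the gripper's body presses on something with over 40 N, if the wrist force passes 120 N, or if a joint passes its speed limit or range.

## Working session

There is one attempt and no reset: what is moved stays moved. The work goes in short steps, Python scripts to look and compute and a shell command to move; the robot and the scene stay as the last step left them, time stands still between calls to the robot, and variables do not carry over. Pictures are saved under pics/ and viewed, and the job is handed in when it is done.

```bash
ls; mkdir -p pics; python3 - <<'E'
from plant import *
import cv2,numpy as np
s=get_state();print(s)
for n in("scene","top"):
    r=read_camera(n);cv2.imwrite(f"pics/{n}0.png",r["color"][:,:,::-1])
    print(n,r["vfov"],r["cx"],r["cy"],r["distortion"],np.array(r["cam_to_world"]).round(4).tolist())
E
```

```text
pics
{'time': 0.0, 'qpos': array([-1.41299261e+00,  2.87216377e-01,  1.57815344e+00,  1.11342376e-05,
        1.27861311e+00, -1.50020764e-01]), 'dq': array([-0.00030718,  0.00043078,  0.00039332, -0.00095301,  0.00083607,
        0.00020424]), 'joint_efforts': array([-5.69679269e-04, -4.05983663e+01, -2.92623997e+01, -1.25498154e-04,
        5.87321527e-03,  2.49555214e-06]), 'eef_pos': array([ 0.2044359 , -0.64265688,  0.24692608]), 'tcp_rot': array([ 9.88178416e-01,  1.53303588e-01,  6.78380506e-07, -1.19514703e-03]), 'contact_force': array([-0.28257766,  0.96840488, -0.51048408]), 'wrist_torque': array([ 0.0752255 , -0.00979601,  0.05830691]), 'opening': 1.0004923743092418}
scene 53.4661798176016 313.0261060803295 239.60938956895356 [-0.05779939  0.          0.          0.          0.        ] [[0.6541, -0.5584, 0.5102, 1.0279], [0.7562, 0.4668, -0.4586, -0.4233], [0.0179, 0.6857, 0.7276, 0.8018], [0.0, 0.0, 0.0, 1.0]]
top 43.82842118417029 315.4929034324465 231.01396161161176 [-0.13940603  0.          0.          0.          0.        ] [[-0.0184, 0.9944, -0.1041, 0.4178], [-0.9997, -0.0198, -0.0126, -0.0149], [-0.0146, 0.1039, 0.9945, 1.4806], [0.0, 0.0, 0.0, 1.0]]
```

View pics/scene0.png

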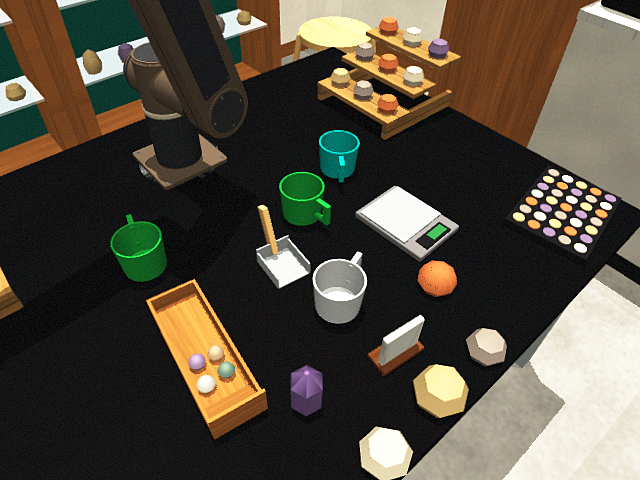

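View pics/top0.png

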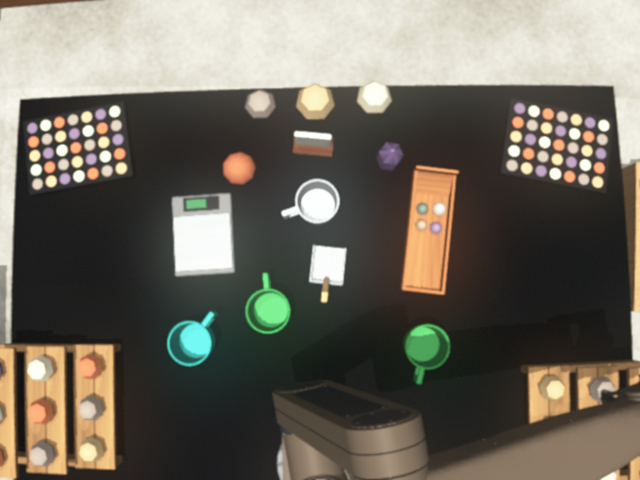

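Candidates for the jug:
- grey metal jug at scene (340,290), top (318,201)
- green cup at scene (303,198)
- green cup at scene (139,250)
- turquoise cup at scene (339,153)

By the description it is the grey aluminium one. I'll measure it next and check it in a close crop.

```bash
cat > h.py <<'E'
from plant import *
import cv2,numpy as np
from scipy.spatial.transform import Rotation as R
from scipy.optimize import least_squares
def cam(n):
    r=read_camera(n);f=240/np.tan(np.radians(r["vfov"])/2)
    r["K"]=np.array([[f,0,r["cx"]],[0,f,r["cy"]],[0,0,1.]]);r["D"]=np.array(r["distortion"],float)
    r["T"]=np.array(r["cam_to_world"]);return r
def ray(r,px):
    u=cv2.undistortPoints(np.array([[px]],float),r["K"],r["D"])[0,0]
    d=r["T"][:3,:3]@np.array([u[0],-u[1],-1.]);return r["T"][:3,3],d/np.linalg.norm(d)
def onz(r,px,z):
    o,d=ray(r,px);return o+d*(z-o[2])/d[2]
def proj(r,P):
    P=np.atleast_2d(P);c=(P-r["T"][:3,3])@r["T"][:3,:3];c=c*[1,-1,-1]
    return cv2.projectPoints(c.reshape(-1,1,3),np.zeros(3),np.zeros(3),r["K"],r["D"])[0].reshape(-1,2)
def tri(rs,pxs):
    A=np.zeros((3,3));b=np.zeros(3);L=[]
    for r,p in zip(rs,pxs):
        o,d=ray(r,p);M=np.eye(3)-np.outer(d,d);A+=M;b+=M@o;L.append((o,M))
    x=np.linalg.solve(A,b);return x,[np.linalg.norm(M@(x-o)) for o,M in L][0]
def save(r,name,box=None,s=1,pts=None):
    im=r["color"][:,:,::-1].copy()
    if pts is not None:
        for p in pts: cv2.circle(im,(int(round(p[0])),int(round(p[1]))),1,(0,0,255),-1)
    if box: im=im[box[1]:box[3],box[0]:box[2]]
    cv2.imwrite("pics/"+name,cv2.resize(im,None,fx=s,fy=s,interpolation=cv2.INTER_CUBIC))
def st():
    s=get_state();print("t%.2f pos %s F %s op %.3f tz %s ty %s q %s"%(s["time"],s["eef_pos"].round(4),s["contact_force"].round(1),s["opening"],*(R.from_quat(s["tcp_rot"]).as_matrix()[:,i].round(3) for i in(2,1)),s["qpos"].round(2)));return s
E
python3 - <<'E'
from h import *
a=cam("scene");b=cam("top")
save(a,"jugcrop.png",(250,180,480,340),3)
for n in["jug","jug_grip","scale_plate","scale","scoop","scoop_grip","scoop_lip","tray","stone0","stone1","stone2","stone3","crystal","geode","slab"]:
    A=place_of(n,"scene");B=place_of(n,"top")
    f=lambda L,r:[(np.round(d["location"]).astype(int).tolist(),round(d["p"],2)) for d in L[:4]]
    print(n,f(A,a),f(B,b))
    if A and B:
        x,e=tri([a,b],[A[0]["location"],B[0]["location"]]);print("   ",x.round(4),"miss",round(e,4))
E
```

```text
jug [([146, 264], 0.98), ([301, 209], 0.91), ([336, 171], 0.85), ([201, 363], 0.31)] [([195, 341], 0.83), ([326, 266], 0.75), ([318, 207], 0.65)]
    [0.3161 0.0101 0.0891] miss 0.2715
jug_grip [([326, 211], 0.96), ([359, 260], 0.82), ([132, 224], 0.72)] [([211, 316], 0.93), ([268, 277], 0.89), ([286, 216], 0.65), ([416, 380], 0.59)]
    [ 0.3475  0.2668 -0.1017] miss 0.0236
scale_plate [([399, 210], 0.69), ([195, 360], 0.58)] [([207, 239], 0.84)]
    [0.5537 0.2686 0.0452] miss 0.0005
scale [([400, 221], 0.95)] [([205, 244], 0.86)]
    [ 0.5492  0.2842 -0.003 ] miss 0.0041
scoop [([281, 268], 0.67)] [([328, 265], 0.95)]
    [ 0.4865 -0.0258 -0.0012] miss 0.0017
scoop_grip [([264, 214], 0.94)] [([327, 294], 0.74), ([286, 212], 0.36)]
    [ 0.4175 -0.0194  0.1065] miss 0.0025
scoop_lip [([292, 277], 0.64)] [([329, 247], 0.56)]
    [ 0.5308 -0.0305  0.0153] miss 0.0011
tray [([206, 358], 0.95), ([394, 352], 0.42)] [([426, 230], 0.85), ([419, 229], 0.17)]
    [ 0.5681 -0.2719  0.0023] miss 0.0006
stone0 [([224, 371], 0.72), ([216, 354], 0.58), ([206, 383], 0.49)] [([421, 208], 0.61), ([
[... 235 characters left out ...]
227], 0.4)]
    [ 0.6226 -0.2608  0.0181] miss 0.0031
stone2 [([224, 371], 0.72), ([216, 354], 0.58), ([206, 383], 0.49)] [([421, 208], 0.61), ([439, 209], 0.55), ([438, 228], 0.51), ([422, 227], 0.4)]
    [ 0.6226 -0.2608  0.0181] miss 0.0031
stone3 [([224, 371], 0.72), ([216, 354], 0.58), ([206, 383], 0.49)] [([421, 208], 0.61), ([439, 209], 0.55), ([438, 228], 0.51), ([422, 227], 0.4)]
    [ 0.6226 -0.2608  0.0181] miss 0.0031
crystal [([306, 401], 0.97)] [([390, 156], 0.68)]
    [ 0.7575 -0.187   0.014 ] miss 0.0008
geode [([437, 280], 0.58)] [([238, 167], 0.62)]
    [0.736  0.1942 0.0199] miss 0.0004
slab [([394, 354], 0.7)] [([310, 146], 0.76)]
    [ 0.7899  0.0105 -0.0077] miss 0.0034
```

View pics/jugcrop.png

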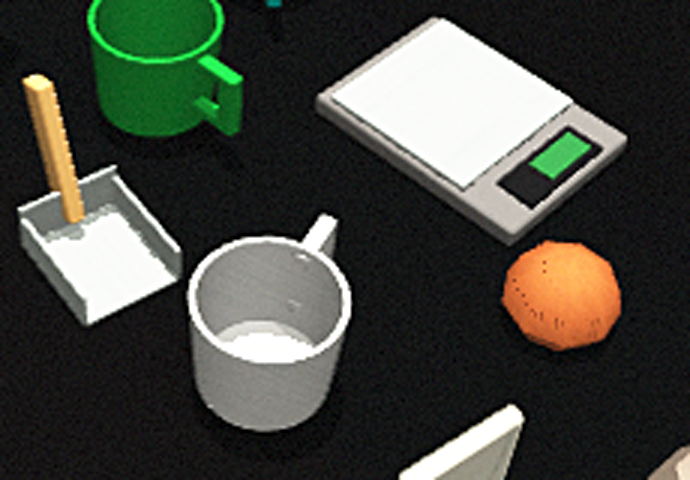

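The close crop shows the grey aluminium jug upright and empty at scene (340,290), handle at (358,258) pointing towards the scale, so I choose that one. Next I'll fit the poses from the outlines.

```bash
python3 - <<'E'
from h import *
b=cam("top");a=cam("scene")
save(b,"t_jug.png",(270,160,370,310),4)
save(b,"t_tray.png",(385,150,475,300),4)
save(b,"t_scale.png",(165,185,245,285),5)
save(a,"s_scoop.png",(250,195,320,295),6)
# color masks
for n,c in (("top",b),("scene",a)):
    for th in("tray","scale","scoop","jug"):
        T=trace(th,n)
        for d in T[:5]:
            print(n,th,round(d["p"],2),np.round(d["location"]).tolist(),d["pixels"].sum())
E
```

```text
top tray 0.78 [428.0, 234.0] 4754
top scale 0.6 [206.0, 236.0] 4789
top scale 0.36 [418.0, 208.0] 110
top scoop 0.71 [324.0, 268.0] 1359
top jug 0.77 [189.0, 339.0] 1759
top jug 0.72 [268.0, 310.0] 1631
top jug 0.6 [425.0, 348.0] 1716
scene tray 0.95 [209.0, 358.0] 8250
scene scale 0.63 [408.0, 220.0] 4093
scene scoop 0.79 [280.0, 257.0] 2087
scene jug 0.91 [340.0, 287.0] 2849
scene jug 0.86 [304.0, 195.0] 2201
scene jug 0.68 [339.0, 154.0] 1705
scene jug 0.64 [141.0, 252.0] 2643
```

View pics/t_jug.png

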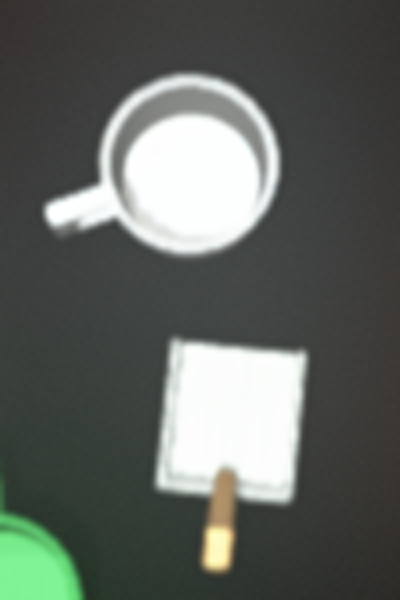

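View pics/t_tray.png

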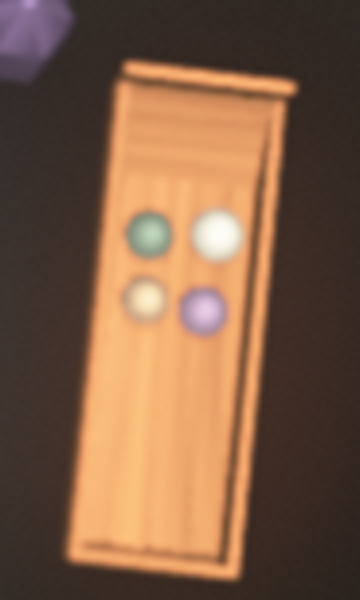

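View pics/t_scale.png

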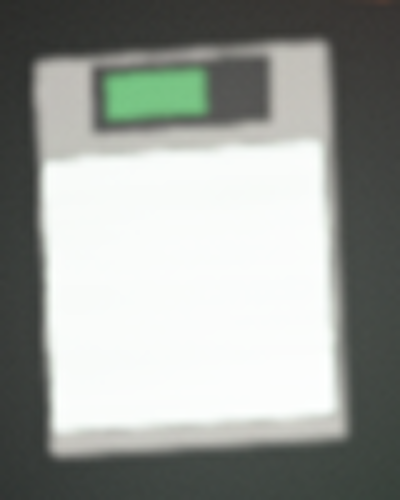

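View pics/s_scoop.png

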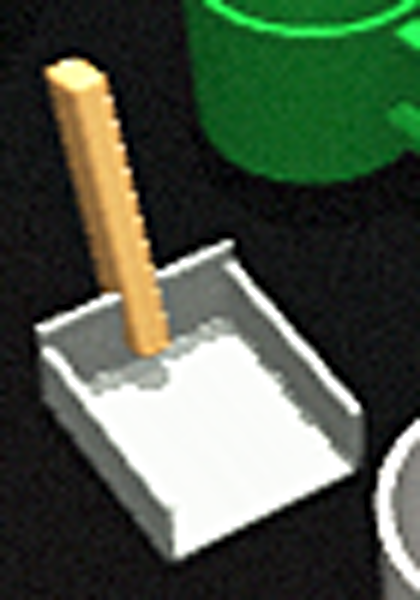

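```bash
python3 - <<'E'
from h import *
a=cam("scene")
save(a,"s_tray.png",(140,275,275,440),4)
E
```

```text
(no output)
```

View pics/s_tray.png

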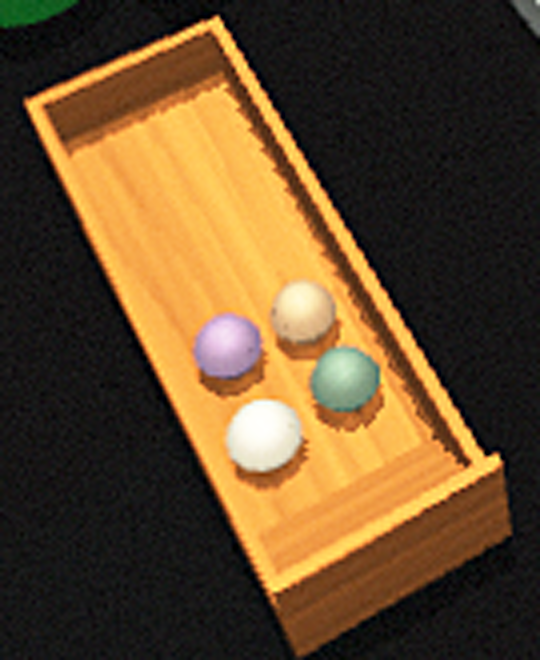

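```bash
cat > fit.py <<'E'
from h import *
a=cam("scene");b=cam("top")
def F(name,obs,x0):
    # obs: list (cam, crop off, scale, [((u,v),(x,y,z mm))])
    L=[]
    for r,o,s,l in obs:
        for p,m in l: L.append((r,(np.array(p)+.5)/s-.5+np.array(o),np.array(m)/1000))
    def f(q):
        c,s_=np.cos(q[2]),np.sin(q[2]);Rm=np.array([[c,-s_,0],[s_,c,0],[0,0,1]])
        return np.concatenate([proj(r,Rm@m+[q[0],q[1],0])[0]-p for r,p,m in L])
    q=least_squares(f,x0,loss="soft_l1")
    print(name,q.x[:2].round(4),np.degrees(q.x[2]).round(2),"res px",f(q.x).reshape(-1,2).round(1).tolist());return q.x
F("scale",[(b,(165,185),5,[((43,158),(67.5,70,24)),((322,138),(67.5,-70,24)),((53,431),(-67.5,70,24)),((335,412),(-67.5,-70,24))]),
 (a,(250,180),3,[((330,97),(-67.5,70,24)) if 0 else ((438,17),(-67.5,70,24)),((575,102),(67.5,70,24)),((464,187),(67.5,-70,24)),((330,97),(-67.5,-70,24))])],[.55,.27,0])
F("tray",[(b,(385,150),4,[((70,560),(-150,51,42)),((240,577),(-150,-51,42)),((125,62),(150,51,68)),((297,82),(150,-51,68))]),
 (a,(140,275),4,[((26,100),(-150,-51,42)),((217,17),(-150,51,42)),((500,457),(150,51,68)),((276,592),(150,-51,68)),((300,657),(150,-51,0))])],[.57,-.27,-.1])
F("scoop",[(a,(250,195),6,[((177,558),(45,-40,0)),((355,470),(45,40,0)),((175,510),(45,-40,32)),((360,410),(45,40,32)),((38,328),(-45,-40,40)),((232,243),(-45,40,40)),((77,74),(-79,0,119))]),
 (b,(270,160),4,[((172,340),(45,40,32)),((307,350),(45,-40,32)),((157,488),(-45,40,40)),((293,501),(-45,-40,40)),((216,549),(-79,0,119))])],[.486,-.026,-.1])
F("jug",[(b,(270,160),4,[((190,164),(0,0,85)),((47,216),(89,0,78))]),(a,(250,180),3,[((269,304),(0,0,85)),((328,217),(89,0,78))])],[.67,.01,1.5])
for n,p,q in(("teal",(149,234),(345,379)),("white",(217,236),(264,436)),("cream",(145,299),(303,312)),("purple",(203,311),(228,346))):
    x,e=tri([b,a],[(np.array(p)+.5)/4-.5+[385,150],(np.array(q)+.5)/4-.5+[140,275]]);print(n,x.round(4),round(e,4))
E
python3 fit.py
```

```text
scale [0.5496 0.2844] 2.94 res px [[-0.2, 0.4], [-0.4, 0.3], [0.3, -0.1], [-0.0, -0.1], [1.3, 0.9], [-0.6, -0.3], [-0.2, 0.5], [0.0, 0.1]]
tray [ 0.5641 -0.2725] -7.74 res px [[-0.3, 0.1], [-0.9, 0.6], [-0.1, 0.5], [-1.5, 0.5], [-0.6, 0.8], [-0.2, -0.2], [0.8, 1.4], [-0.2, 0.2], [-0.2, 0.1]]
scoop [ 0.4871 -0.0227] -6.67 res px [[-0.7, 1.5], [1.1, -0.0], [-1.0, -0.0], [0.5, 0.4], [-0.0, 0.5], [-0.8, -0.0], [-0.5, -0.1], [-0.3, -0.1], [-1.3, 0.6], [-0.3, -0.3], [-1.2, -0.3], [0.1, 0.4]]
jug [ 0.6374 -0.002 ] 109.56 res px [[-0.1, -0.6], [0.6, 0.0], [-0.1, -1.4], [0.1, 0.2]]
teal [ 0.6223 -0.2607  0.0212] 0.0
white [ 0.6208 -0.3033  0.0183] 0.0003
cream [ 0.5818 -0.2565  0.0217] 0.0
purple [ 0.5739 -0.2923  0.0205] 0.0002
```

```bash
cat >> h.py <<'E'
def Rdown(yaw_y,tilt=0):
    """tool z down, tool y at world angle yaw_y deg"""
    t=np.radians(yaw_y);y=np.array([np.cos(t),np.sin(t),0]);z=np.array([0,0,-1.]);return np.stack([np.cross(y,z),y,z],1)
def plan(P,Rt,n=None,start=None,dec=1,ease=False):
    s=get_state();p=s["eef_pos"].copy();Rc=R.from_quat(s["tcp_rot"]).as_matrix()
    if start is not None:p,Rc=start
    P=np.array(P,float);rv=R.from_matrix(Rc.T@Rt).as_rotvec();d=np.linalg.norm(P-p)
    if n is None:n=int(np.ceil(max(d/.045,np.degrees(np.linalg.norm(rv))/8.0,1)))
    print("dist %.4f turn %.1f rows %d"%(d,np.degrees(np.linalg.norm(rv)),n))
    for k in range(n):
        rem=n-k
        g=(P-p)/rem;rv=R.from_matrix(Rc.T@Rt).as_rotvec()/rem
        t=np.round(Rc.T@g*100,dec)+0.;w=np.round(np.degrees(rv),dec)+0.
        print([*t.tolist(),*w.tolist()])
        p=p+Rc@t/100;Rc=Rc@R.from_rotvec(np.radians(w)).as_matrix()
    return p,Rc
E
python3 - <<'E'
import plant;print([x for x in dir(plant) if not x.startswith('__')])
from h import *
s=st()
print(plan([.6103,.0743,.20],Rdown(199.56)))
E
```

```text
['Unreachable', 'get_state', 'place_of', 'read_camera', 'sign_off', 'tip_extent', 'trace']
t2.35 pos [ 0.2045 -0.6433  0.2483] F [ 0.1 -0.7  0.4] op 0.995 tz [ 0. -0. -1.] ty [ 0.303 -0.953  0.   ] q [-1.41  0.29  1.58  0.    1.28 -0.15]
dist 0.8258 turn 88.1 rows 19
[3.2, -3.0, 0.3, 0.0, 0.0, 4.6]
[2.9, -3.2, 0.3, 0.0, 0.0, 4.6]
[2.7, -3.4, 0.2, 0.0, 0.0, 4.6]
[2.4, -3.6, 0.3, 0.0, 0.0, 4.6]
[2.1, -3.8, 0.2, 0.0, 0.0, 4.6]
[1.8, -4.0, 0.3, 0.0, 0.0, 4.6]
[1.4, -4.1, 0.2, 0.0, 0.0, 4.7]
[1.1, -4.2, 0.3, 0.0, 0.0, 4.6]
[0.8, -4.3, 0.2, 0.0, 0.0, 4.7]
[0.4, -4.3, 0.3, 0.0, 0.0, 4.6]
[0.1, -4.3, 0.2, 0.0, 0.0, 4.7]
[-0.3, -4.3, 0.3, 0.0, 0.0, 4.6]
[-0.6, -4.3, 0.2, 0.0, 0.0, 4.7]
[-1.0, -4.2, 0.3, 0.0, 0.0, 4.6]
[-1.3, -4.1, 0.2, 0.0, 0.0, 4.7]
[-1.7, -4.0, 0.3, 0.0, 0.0, 4.6]
[-2.0, -3.9, 0.2, 0.0, 0.0, 4.7]
[-2.3, -3.7, 0.3, 0.0, 0.0, 4.6]
[-2.5, -3.5, 0.2, 0.0, 0.0, 4.7]
(array([0.61025491, 0.07419968, 0.20032039]), array([[ 3.34373056e-01, -9.42440799e-01,  9.26145456e-06],
       [-9.42440799e-01, -3.34373056e-01, -8.46752190e-06],
       [ 1.10769190e-05, -5.89706146e-06, -1.00000000e+00]]))
```

```bash
python3 - <<'E'
from h import *
import plant;print(plant.tip_extent)
plan([.6103,.0743,.20],Rdown(19.56))
E
```

```text
0.017
dist 0.8258 turn 91.9 rows 19
[3.2, -3.0, 0.3, 0.0, 0.0, -4.8]
[3.4, -2.7, 0.3, 0.0, 0.0, -4.8]
[3.6, -2.4, 0.2, 0.0, 0.0, -4.8]
[3.8, -2.1, 0.3, 0.0, 0.0, -4.8]
[4.0, -1.7, 0.2, 0.0, 0.0, -4.8]
[4.1, -1.4, 0.3, 0.0, 0.0, -4.9]
[4.2, -1.0, 0.2, 0.0, 0.0, -4.8]
[4.3, -0.7, 0.3, 0.0, 0.0, -4.9]
[4.3, -0.3, 0.2, 0.0, 0.0, -4.8]
[4.3, 0.0, 0.3, 0.0, 0.0, -4.9]
[4.3, 0.4, 0.2, 0.0, 0.0, -4.8]
[4.3, 0.8, 0.3, 0.0, 0.0, -4.9]
[4.2, 1.1, 0.2, 0.0, 0.0, -4.8]
[4.1, 1.5, 0.3, 0.0, 0.0, -4.9]
[3.9, 1.8, 0.2, 0.0, 0.0, -4.8]
[3.8, 2.2, 0.3, 0.0, 0.0, -4.9]
[3.6, 2.5, 0.2, 0.0, 0.0, -4.8]
[3.3, 2.7, 0.3, 0.0, 0.0, -4.9]
[3.1, 3.0, 0.2, 0.0, 0.0, -4.8]
```

```bash
python3 -m crank '[[-1,3.2,-3.0,0.3,0,0,-4.8],[-1,3.4,-2.7,0.3,0,0,-4.8],[-1,3.6,-2.4,0.2,0,0,-4.8],[-1,3.8,-2.1,0.3,0,0,-4.8],[-1,4,-1.7,0.2,0,0,-4.8]]' 100
python3 -m crank '[[-1,4.1,-1.4,0.3,0,0,-4.9],[-1,4.2,-1,0.2,0,0,-4.8],[-1,4.3,-0.7,0.3,0,0,-4.9],[-1,4.3,-0.3,0.2,0,0,-4.8],[-1,4.3,0,0.3,0,0,-4.9]]'
python3 -m crank '[[-1,4.3,0.4,0.2,0,0,-4.8],[-1,4.3,0.8,0.3,0,0,-4.9],[-1,4.2,1.1,0.2,0,0,-4.8],[-1,4.1,1.5,0.3,0,0,-4.9],[-1,3.9,1.8,0.2,0,0,-4.8]]'
python3 -m crank '[[-1,3.8,2.2,0.3,0,0,-4.9],[-1,3.6,2.5,0.2,0,0,-4.8],[-1,3.3,2.7,0.3,0,0,-4.9],[-1,3.1,3.0,0.2,0,0,-4.8],[-1,0,0,0,0,0,0]]'
python3 - <<'E'
from h import *
st();plan([.6103,.0743,.056],Rdown(19.56))
E
```

```text
time: 2.85
eef_pos: [0.3115, -0.4521, 0.2353]
tcp_rot: [0.934, 0.357, 0.0, 0.0]
contact_force: [0.4, -0.4, 0.9]
opening: 1.005
time: 3.35
eef_pos: [0.4183, -0.2641, 0.2227]
tcp_rot: [0.838, 0.546, 0.0, 0.001]
contact_force: [0.7, -0.3, -0.6]
opening: 0.999
time: 3.85
eef_pos: [0.525, -0.075, 0.2105]
tcp_rot: [0.705, 0.709, 0.0, 0.0]
contact_force: [-0.5, -0.3, 1.0]
opening: 0.994
time: 4.35
eef_pos: [0.6114, 0.0782, 0.2]
tcp_rot: [0.574, 0.819, 0.001, -0.0]
contact_force: [0.0, -0.9, -0.2]
opening: 0.999
t4.35 pos [0.6114 0.0782 0.2   ] F [ 0.  -0.9 -0.2] op 0.999 tz [ 0.001  0.001 -1.   ] ty [0.94  0.34  0.001] q [-0.04  0.2   1.77  0.    1.17 -0.39]
dist 0.1441 turn 0.3 rows 4
[-0.1, -0.1, 3.6, 0.0, 0.0, 0.1]
[-0.1, 0.0, 3.6, 0.0, 0.0, 0.1]
[-0.1, -0.1, 3.6, 0.0, 0.0, 0.1]
[0.0, 0.0, 3.6, 0.1, -0.1, 0.0]
```

```bash
python3 -m crank '[[-1,-0.1,-0.1,3.6,0,0,0],[-1,-0.1,0,3.6,0,0,0.1],[-1,-0.1,-0.1,3.6,0,0,0.1],[-1,0,0,3.6,0,0,0],[0.3,0,0,0,0,0,0]]' 100
python3 -m crank '[[1,0,0,0,0,0,0],[1,0,0,0,0,0,0],[1,0,0,0,0,0,0],[1,0,0,0,0,0,0]]' 100
python3 - <<'E'
from h import *
st();a=cam("scene");b=cam("top")
save(a,"s1.png",(220,140,480,350),3);save(b,"t1.png",(160,140,360,290),4)
E
```

```text
time: 4.85
eef_pos: [0.6043, 0.0701, 0.0504]
tcp_rot: [0.579, 0.816, -0.003, -0.005]
contact_force: [-0.1, -1.3, -1.2]
opening: 0.857
time: 5.25
eef_pos: [0.6106, 0.0706, 0.0586]
tcp_rot: [0.578, 0.816, 0.001, 0.002]
contact_force: [1.2, 2.1, 0.9]
opening: 0.145
t5.25 pos [0.6106 0.0706 0.0586] F [1.2 2.1 0.9] op 0.145 tz [ 0.004 -0.    -1.   ] ty [0.944 0.331 0.004] q [-0.05  0.37  1.85  0.    0.92 -0.39]
```

View pics/s1.png

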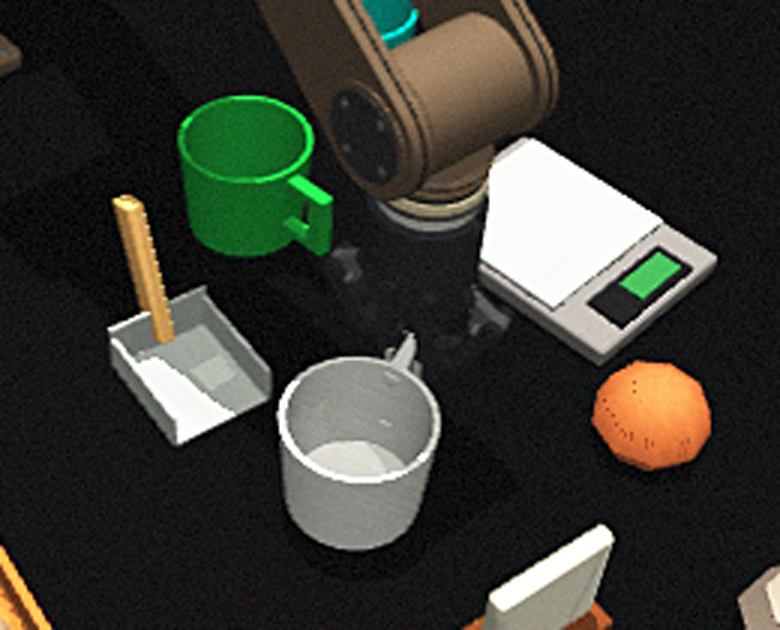

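The jaws hold the handle (opening 12 mm). The scene crop shows the jug still upright at (360,450), clear of the scoop.

```bash
python3 -m crank '[[1,0,0,-1,0,0,0],[1,0,0,-2,0,0,0],[1,0,0,-2,0,0,0],[1,0,0,-2,0,0,0],[1,0,0,0,0,0,0]]' 100
python3 - <<'E'
from h import *
s=st();a=cam("scene");save(a,"s2.png",(220,140,480,350),3)
plan([.5228,.357,.128],Rdown(19.56),n=9)
E
```

```text
time: 5.85
eef_pos: [0.6107, 0.0707, 0.1294]
tcp_rot: [0.578, 0.816, 0.002, 0.002]
contact_force: [1.2, -0.2, -2.6]
opening: 0.126
t5.85 pos [0.6107 0.0707 0.1294] F [ 1.2 -0.2 -2.6] op 0.126 tz [ 0.005  0.    -1.   ] ty [0.944 0.331 0.005] q [-0.05  0.27  1.82  0.    1.04 -0.39]
dist 0.2992 turn 0.3 rows 9
[3.3, 0.1, 0.0, 0.0, 0.0, 0.0]
[3.3, 0.1, 0.0, 0.0, 0.0, 0.0]
[3.3, 0.2, 0.0, 0.0, 0.0, 0.0]
[3.3, 0.1, 0.0, 0.0, 0.0, 0.0]
[3.3, 0.2, 0.0, 0.0, 0.0, 0.0]
[3.3, 0.1, 0.0, 0.0, 0.0, -0.1]
[3.4, 0.2, 0.0, 0.0, 0.0, 0.0]
[3.3, 0.1, 0.0, 0.1, 0.0, -0.1]
[3.4, 0.2, -0.1, 0.0, 0.0, 0.0]
```

View pics/s2.png

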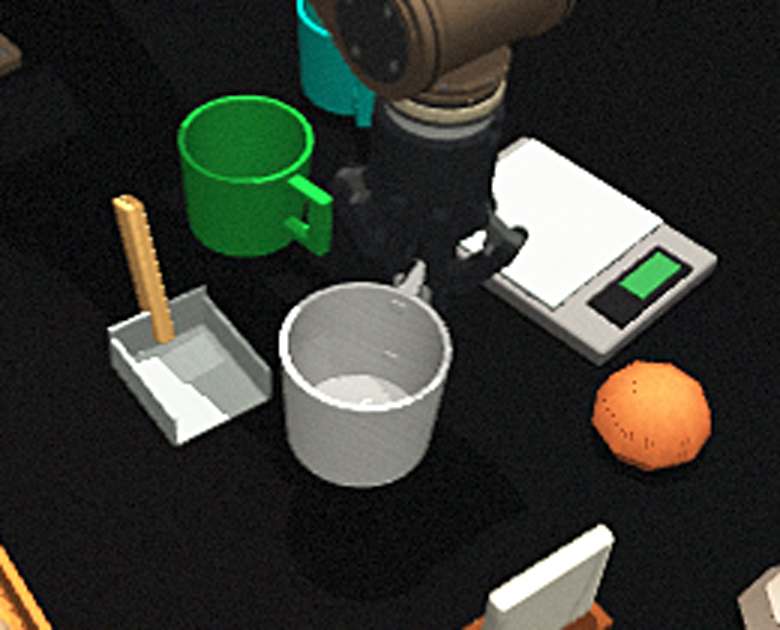

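The jug hangs level and clear of everything. Next I carry it to the scale.

```bash
python3 -m crank '[[1,2.3,0.1,0,0,0,0],[1,3.3,0.1,0,0,0,0],[1,3.3,0.2,0,0,0,0],[1,3.3,0.1,0,0,0,0],[1,3.3,0.2,0,0,0,0]]' 100
python3 -m crank '[[1,3.3,0.1,0,0,0,0],[1,3.3,0.2,0,0,0,0],[1,3.3,0.1,0,0,0,0],[1,3.3,0.2,0,0,0,0],[1,1,0,0,0,0,0]]' 100
python3 -m crank '[[1,0,0,0,0,0,0],[1,0,0,0,0,0,0]]' 100
python3 - <<'E'
from h import *
s=st();a=cam("scene");b=cam("top");save(a,"s3.png",(280,120,480,270),4);save(b,"t3.png",(120,160,270,290),5)
plan([.5228,.357,.088],Rdown(19.56))
E
```

```text
time: 6.4
eef_pos: [0.5624, 0.22, 0.1239]
tcp_rot: [0.579, 0.816, -0.001, -0.002]
contact_force: [0.3, -0.4, -2.5]
opening: 0.127
time: 6.9
eef_pos: [0.5206, 0.3574, 0.124]
tcp_rot: [0.577, 0.817, -0.001, -0.001]
contact_force: [-0.5, -0.4, -3.1]
opening: 0.125
time: 7.1
eef_pos: [0.5227, 0.3542, 0.1251]
tcp_rot: [0.578, 0.816, -0.001, -0.0]
contact_force: [-1.0, 0.1, -3.3]
opening: 0.129
t7.10 pos [0.5227 0.3542 0.1251] F [-1.   0.1 -3.3] op 0.129 tz [-0.002 -0.001 -1.   ] ty [ 0.944  0.331 -0.002] q [ 0.44  0.32  1.78 -0.    1.05  0.1 ]
dist 0.0378 turn 0.3 rows 1
[0.3, 0.1, 3.8, -0.1, 0.0, -0.3]
```

View pics/s3.png

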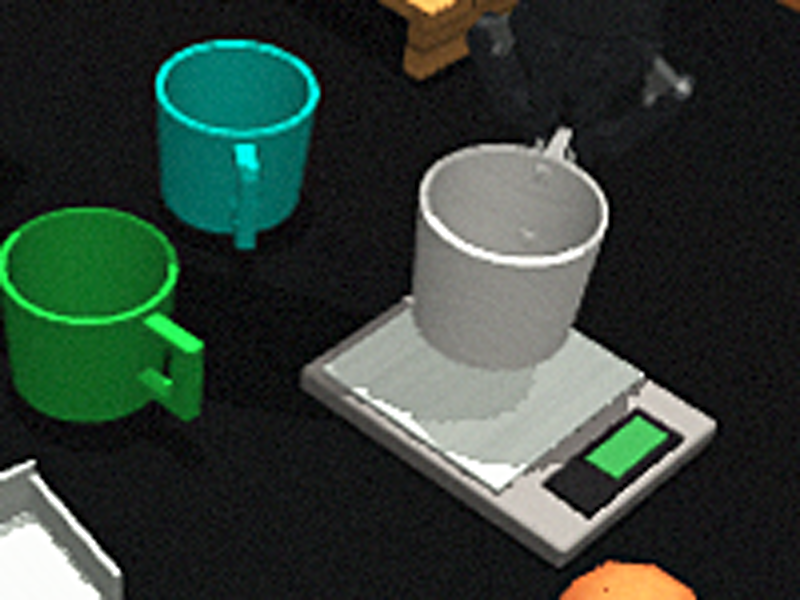

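View pics/t3.png

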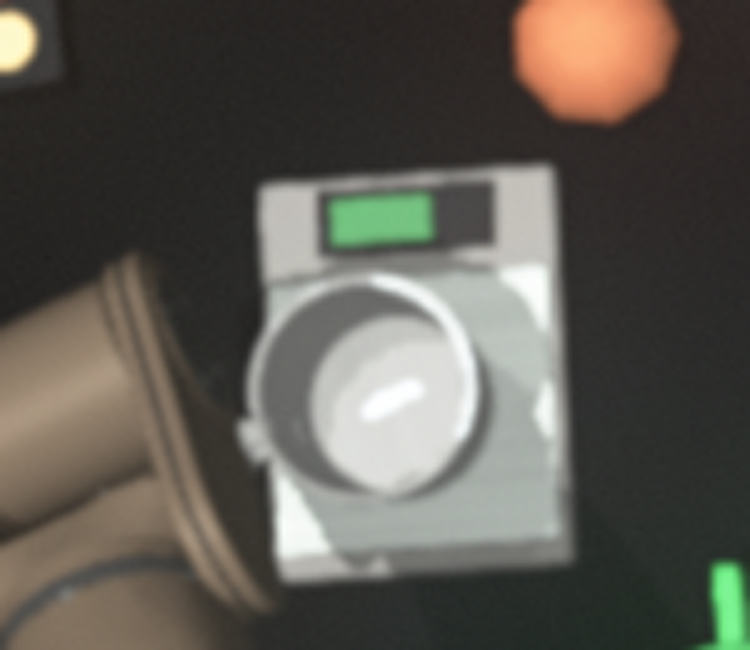

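```bash
python3 - <<'E'
from h import *
b=cam("top");a=cam("scene")
print(onz(b,((363.5)/5-.5+120,(387.5)/5-.5+160),.1515), onz(a,((512.5)/4-.5+280,(206.5)/4-.5+120),.1515), st()["eef_pos"])
E
```

```text
t7.30 pos [0.5236 0.3539 0.1261] F [-0.4 -0.3 -2.8] op 0.126 tz [-0. -0. -1.] ty [ 0.944  0.329 -0.   ] q [ 0.43  0.32  1.78 -0.    1.05  0.1 ]
[0.54887269 0.28063595 0.1515    ] [0.54906002 0.28038844 0.1515    ] [0.52357107 0.35393965 0.12614028]
```

```bash
python3 -m crank '[[1,0.35,0.2,1,0,0,0],[1,0,0,1.5,0,0,0],[1,0,0,1,0,0,0],[1,0,0,0.6,0,0,0],[1,0,0,0,0,0,0]]' 100
python3 -m crank '[[1,0,0,0.2,0,0,0],[1,0,0,0,0,0,0]]' 100
python3 - <<'E'
from h import *
st()
E
```

```text
time: 7.8
eef_pos: [0.5233, 0.3589, 0.0841]
tcp_rot: [0.578, 0.816, -0.001, -0.0]
contact_force: [0.4, 1.1, -3.4]
opening: 0.129
time: 8.0
eef_pos: [0.5239, 0.3592, 0.0833]
tcp_rot: [0.578, 0.816, 0.0, 0.0]
contact_force: [0.8, -1.4, -2.8]
opening: 0.125
t8.00 pos [0.5239 0.3592 0.0833] F [ 0.8 -1.4 -2.8] op 0.125 tz [ 0.  0. -1.] ty [0.944 0.331 0.   ] q [ 0.44  0.38  1.78 -0.    0.98  0.1 ]
```

```bash
python3 -m crank '[[1,-0.1,0,0.15,0,0,0],[1,0,0,0,0,0,0]]' 60
python3 -m crank '[[1,0,0,0.15,0,0,0],[1,0,0,0,0,0,0]]' 30
```

```text
time: 8.2
eef_pos: [0.5245, 0.3587, 0.0829]
tcp_rot: [0.578, 0.816, 0.001, 0.0]
contact_force: [-2.1, 1.3, 0.9]
opening: 0.123
time: 8.4
eef_pos: [0.5246, 0.3589, 0.0827]
tcp_rot: [0.578, 0.816, 0.001, 0.0]
contact_force: [-2.8, -0.3, 6.8]
opening: 0.129
```

```bash
python3 -m crank '[[0.6,0,0,0,0,0,0],[0.3,0,0,0,0,0,0],[0,0,0,0,0,0,0],[0,0,0,-0.5,0,0,0],[0,0,0,-3,0,0,0]]' 30
python3 -m crank '[[0,0,0,-4.5,0,0,0],[0,0,0,-4.5,0,0,0],[0,0,0,-1,0,0,0]]'
python3 - <<'E'
from h import *
s=st();a=cam("scene");b=cam("top");save(a,"s4.png",(280,120,480,270),4);save(b,"t4.png",(120,160,270,290),5)
E
```

```text
time: 8.9
eef_pos: [0.5215, 0.3567, 0.1113]
tcp_rot: [0.578, 0.816, -0.004, -0.002]
contact_force: [-0.3, -1.0, 0.4]
opening: 0.499
time: 9.2
eef_pos: [0.5271, 0.3595, 0.2232]
tcp_rot: [0.578, 0.816, 0.005, 0.003]
contact_force: [0.5, -0.5, 1.2]
opening: 0.498
t9.20 pos [0.5271 0.3595 0.2232] F [ 0.5 -0.5  1.2] op 0.498 tz [ 0.011  0.005 -1.   ] ty [0.944 0.331 0.012] q [ 0.44  0.22  1.7  -0.    1.21  0.1 ]
```

View pics/s4.png

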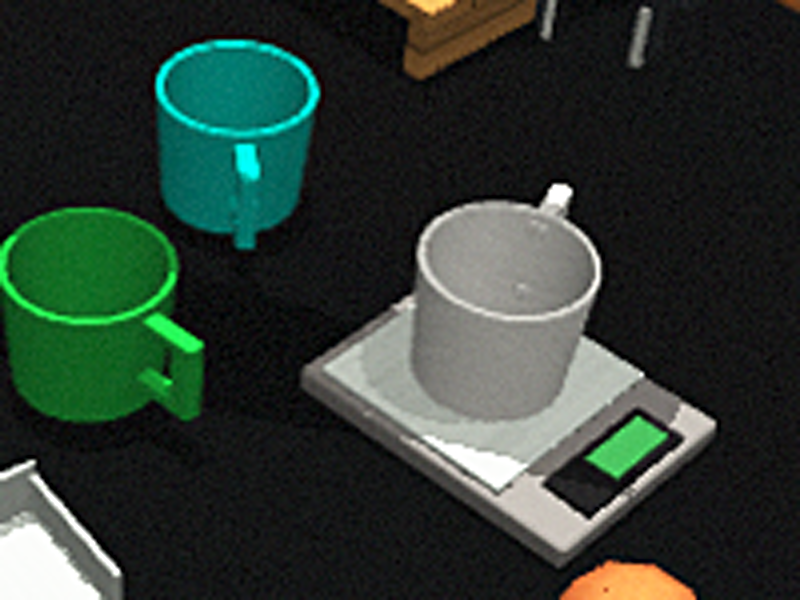

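View pics/t4.png

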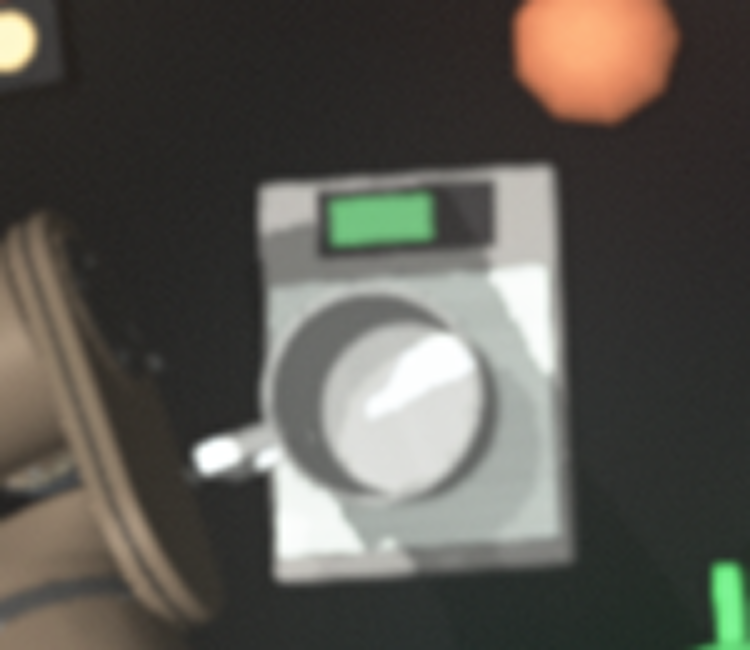

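```bash
python3 - <<'E'
from h import *
a=cam("scene");b=cam("top")
print(onz(a,(509/4-.5+280,263/4-.5+120),.109),onz(b,(380/5-.5+120,395/5-.5+160),.109))
s=st();print(s["qpos"].tolist(),s["eef_pos"].tolist(),s["tcp_rot"].tolist())
# fit kinematics: h,a1(fwd offset),d(lat),L1,L2,Lt  (angles: q2 from vertical)
D=[([-1.41299,.28722,1.57815,0,1.27861,-.15],[.2045,-.643,.2478]),([-.04,.2,1.77,0,1.17,-.39],[.6114,.0782,.2]),([-.05,.37,1.85,0,.92,-.39],[.6106,.0706,.0586]),
([.44,.32,1.78,0,1.05,.1],[.5227,.3542,.1251]),([.43,.32,1.78,0,1.05,.1],[.5236,.3539,.1261]),([.44,.38,1.78,0,.98,.1],[.5239,.3592,.0833]),(s["qpos"],s["eef_pos"])]
def fk(p,q):
    h,d,L1,L2,Lt=p;c=q[1];e=q[1]+q[2];t=e+q[4]
    r=L1*np.sin(c)+L2*np.sin(e)+Lt*np.sin(t);z=h+L1*np.cos(c)+L2*np.cos(e)+Lt*np.cos(t)
    C,S=np.cos(q[0]),np.sin(q[0]);return np.array([r*C-d*S,r*S+d*C,z])
f=lambda p:np.concatenate([fk(p,q)-x for q,x in D])
r=least_squares(f,[.2,.1,.4,.4,.25]);print(r.x.round(3),f(r.x).reshape(-1,3).round(4))
E
```

```text
[0.55043508 0.28610532 0.109     ] [0.54940551 0.28227609 0.109     ]
t9.40 pos [0.5235 0.3578 0.2139] F [ 0.3 -1.3 -1.5] op 0.498 tz [-0.002 -0.001 -1.   ] ty [ 0.944  0.331 -0.002] q [ 0.44  0.23  1.71 -0.    1.2   0.1 ]
[0.4397669263664182, 0.22756963773830158, 1.7121990916588563, -6.166804491407666e-05, 1.2040042554669816, 0.10239921838046157] [0.5234676035260011, 0.3577846270835781, 0.2138891176204173] [0.5783484859046113, 0.815789090122828, -0.0009632841104216025, -0.0005112456696744898]
[-0.045  0.101  0.418  0.57  -0.059] [[-0.0002  0.003   0.0012]
 [ 0.0005 -0.0014  0.0017]
 [-0.0011  0.0002  0.0001]
 [-0.0011  0.0032 -0.0025]
 [ 0.0015 -0.0017 -0.0035]
 [ 0.002   0.0003  0.0017]
 [ 0.0001  0.0004  0.0014]]
```

The jug stands centred: the rim centre measures (0.550, 0.284) against the plate centre (0.5496, 0.2844). A small tilt in free air will show how the wrist joints behave.

```bash
python3 -m crank '[[-1,0,0,0,0,8,0],[-1,0,0,0,0,0,0],[-1,0,0,0,0,0,0]]'
python3 - <<'E'
from h import *
s=st();print(s["qpos"].round(4).tolist(),s["eef_pos"].round(4).tolist(),s["tcp_rot"].round(4).tolist())
E
```

```text
time: 9.7
eef_pos: [0.5235, 0.3571, 0.2128]
tcp_rot: [0.578, 0.813, 0.038, -0.057]
contact_force: [0.6, 0.1, -0.4]
opening: 0.974
t9.70 pos [0.5235 0.3571 0.2128] F [ 0.6  0.1 -0.4] op 0.974 tz [-0.049  0.128 -0.991] ty [ 0.944  0.33  -0.004] q [ 0.39  0.21  1.73  0.15  1.19 -0.  ]
[0.3878, 0.2148, 1.7336, 0.1475, 1.1943, -0.0024] [0.5235, 0.3571, 0.2128] [0.5777, 0.8134, 0.0379, -0.0571]
```

```bash
cat > kin.py <<'E'
from h import *
lo=np.array([-2.77,-.9,.21,-1.53,.24,-2.84]);hi=np.array([2.77,2.22,2.48,4.67,2.81,2.84])
PAR=[.25,.101,.418,.57,.236]
def fk(q,p=None):
    h,d,L1,L2,Lt=p if p is not None else PAR
    A=R.from_euler("z",q[0])
    e=A*R.from_euler("y",q[1]+q[2])
    w=A.apply([0,d,h])+(A*R.from_euler("y",q[1])).apply([0,0,L1])+e.apply([0,0,L2])
    t=e*R.from_euler("z",q[3])*R.from_euler("y",q[4])*R.from_euler("z",q[5]+np.pi/2)
    return w+t.apply([0,0,Lt]),t.as_matrix()
def ik(P,Rt,q0):
    f=lambda q:np.concatenate([(fk(q)[0]-P)*10,R.from_matrix(fk(q)[1].T@Rt).as_rotvec()])
    r=least_squares(f,np.clip(q0,lo+1e-3,hi-1e-3),bounds=(lo,hi));return r.x,np.abs(r.fun).max()
E
python3 - <<'E'
from kin import *
s=get_state()
D=[([-1.41299,.28722,1.57815,0,1.27861,-.15],[.2045,-.643,.2480]),([.4397669263664182, 0.22756963773830158, 1.7121990916588563, 0, 1.2040042554669816, 0.10239921838046157],[0.5235, 0.3578, 0.2139]),
([0.3878, 0.2148, 1.7336, 0.1475, 1.1943, -0.0024],[0.5235, 0.3571, 0.2128]),(s["qpos"],s["eef_pos"]),([.44,.38,1.78,0,.98,.1],[.5239,.3592,.0833]),([-.05,.37,1.85,0,.92,-.39],[.6106,.0706,.0586])]
f=lambda p:np.concatenate([fk(q,p)[0]-x for q,x in D])
r=least_squares(f,[.25,.1,.41,.57,.24]);print(r.x.round(4).tolist(),f(r.x).reshape(-1,3).round(4).tolist())
print(R.from_matrix(fk(s["qpos"])[1]).as_quat(),s["tcp_rot"])
E
```

```text
[0.2482, 0.1012, 0.4126, 0.5722, 0.2296] [[-0.0002, 0.0032, 0.0002], [0.0001, 0.0004, 0.0003], [0.0008, 0.0003, 0.0001], [0.0008, 0.0003, 0.0001], [0.0022, 0.0003, 0.0005], [-0.0009, 0.0002, -0.0012]]
[ 0.57766919  0.81338898  0.03785597 -0.05712791] [ 0.57766919  0.81338898  0.03785597 -0.05712791]
```

```bash
sed -i 's/^PAR=.*/PAR=[.2482,.1012,.4126,.5722,.2296]/' kin.py
cat > chk.py <<'E'
from kin import *
# scoop frame -> tool: tool y = scoop y, tool z = -scoop z rotated by g (tilt back), tool x = y x z
def tool_from_scoop(Ps,Rs,g=0,grip=(-.070,0,.095)):
    g=np.radians(g);z=np.array([np.sin(g),0,-np.cos(g)]);y=np.array([0,1.,0]);Rt=np.stack([np.cross(y,z),y,z],1)
    return Ps+Rs@np.array(grip)+ (Rs@z)*0.002, Rs@Rt
def scoopR(yaw,tip): return R.from_euler("ZY",[yaw,tip],degrees=True).as_matrix()
E
python3 - <<'E'
from chk import *
s=get_state();q=s["qpos"]
for g in(0,10):
    P,Rt=tool_from_scoop(np.array([.4871,-.0227,0]),scoopR(-6.67,0),g)
    print("grasp",g,P.round(3),ik(P,Rt,[-.28,0,2.3,0,.9,-1.7]))
    q,_=ik(P,Rt,[-.28,0,2.3,0,.9,-1.7])
    Rz=scoopR(-7.74,0)[:,:];T0=np.array([.5641,-.2725,0])
    for sx,sz,tip in((-.075,.007,0),(.045,.007,0),(.06,.02,-20),(.075,.035,-35),(.06,.15,-25)):
        lip=T0+Rz@np.array([sx+.045,0,sz])
        Rs=scoopR(-7.74,tip);Ps=lip-Rs@[.045,0,0]
        P,Rt=tool_from_scoop(Ps,Rs,g);q,e=ik(P,Rt,q);print("tray",sx,tip,P.round(3),q.round(2),round(e,4))
    J=np.array([.5496,.2844,0]);
    for yaw in(-63,-45,-80,-100):
        qq=np.array([.3,0.,2,0.2,1,-.3])
        for tip in(-20,0,30,60,90,105,115):
            Rs=scoopR(yaw,tip);m=scoopR(yaw,0)[:,0]
            lip=J-m*.015+[0,0,.130];Ps=lip-Rs@[.045,0,0]
            P,Rt=tool_from_scoop(Ps,Rs,g);qq,e=ik(P,Rt,qq);print("pour",yaw,tip,P.round(3),qq.round(2),round(e,4))
E
```

```text
grasp 0 [ 0.418 -0.015  0.093] (array([-2.79514448e-01, -1.44159196e-01,  2.33807645e+00, -1.63221579e-13,
        9.47675395e-01, -1.73389731e+00]), np.float64(4.0071945238095227e-13))
tray -0.075 0 [ 0.42  -0.253  0.1  ] [-0.75  0.03  2.16  0.    0.95 -2.19] 0.0
tray 0.045 0 [ 0.539 -0.269  0.1  ] [-0.63  0.29  1.87 -0.    0.99 -2.07] 0.0
tray 0.06 -20 [ 0.53  -0.268  0.068] [-0.71  0.18  2.1   0.34  0.6  -2.4 ] 0.0
tray 0.075 -35 [ 0.537 -0.269  0.045] [-0.74  0.19  2.18  0.8   0.4  -2.84] 0.06
tray 0.06 -25 [ 0.526 -0.267  0.186] [-0.74 -0.04  2.1   0.36  0.75 -2.4 ] 0.0
pour -63 -20 [0.479 0.422 0.178] [ 0.68  0.34  1.67 -0.36  1.23  0.35] 0.0
pour -63 0 [0.491 0.4   0.223] [ 0.52  0.22  1.71 -0.    1.22  0.05] 0.0
pour -63 30 [0.519 0.345 0.268] [ 0.24  0.17  1.73  0.52  1.39 -0.37] 0.0
pour -63 60 [0.553 0.277 0.276] [-0.    0.32  1.71  0.89  1.71 -0.63] 0.0
pour -63 90 [0.585 0.215 0.245] [-0.13  0.58  1.64  1.17  2.04 -0.75] 0.0
pour -63 105 [0.597 0.191 0.217] [-0.15  0.74  1.6   1.31  2.2  -0.76] 0.0
pour -63 115 [0.603 0.179 0.195] [-0.15  0.84  1.57  1.42  2.3  -0.75] 0.
[... 3497 characters left out ...]
  1.88  1.2   1.75 -0.73] 0.0
pour -80 105 [0.568 0.181 0.217] [-0.24  0.51  1.86  1.33  1.92 -0.83] 0.0
pour -80 115 [0.57  0.168 0.195] [-0.25  0.63  1.83  1.41  2.04 -0.88] 0.0
pour -100 -20 [0.576 0.437 0.178] [ 0.62  0.7   1.21 -0.36  1.62  0.85] 0.0
pour -100 0 [0.572 0.412 0.223] [ 0.52  0.45  1.42 -0.14  1.38  0.73] 0.0
pour -100 30 [0.561 0.351 0.268] [0.3  0.14 1.74 0.34 1.12 0.34] 0.0
pour -100 60 [0.548 0.276 0.276] [ 0.   -0.01  2.    0.96  1.17 -0.23] 0.0
pour -100 90 [0.536 0.208 0.245] [-0.24  0.13  2.15  1.4   1.5  -0.71] 0.0
pour -100 105 [0.531 0.181 0.217] [-0.3   0.3   2.16  1.53  1.71 -0.89] 0.0
pour -100 115 [0.529 0.168 0.195] [-0.31  0.45  2.13  1.6   1.86 -0.99] 0.0
```

```bash
python3 - <<'E'
from chk import *
b=cam("top")
print("green",onz(b,(268,311),.085),"turq",onz(b,(190,343),.085))
st();plan([.418,-.0146,.19],Rdown(83.33))
E
```

```text
green [0.37870479 0.11693326 0.085     ] turq [0.3062812  0.30131792 0.085     ]
t9.75 pos [0.5235 0.3577 0.2134] F [-0.   0.8 -0.6] op 1.002 tz [-0.048  0.128 -0.991] ty [ 0.944  0.331 -0.003] q [ 0.39  0.21  1.73  0.15  1.19 -0.  ]
dist 0.3877 turn 64.5 rows 9
[-3.5, -2.5, -0.2, 0.5, -0.8, -7.1]
[-3.2, -2.9, -0.1, 0.5, -0.8, -7.1]
[-2.8, -3.3, -0.1, 0.5, -0.8, -7.1]
[-2.4, -3.6, 0.0, 0.5, -0.8, -7.1]
[-1.9, -3.8, 0.0, 0.4, -0.8, -7.1]
[-1.4, -4.1, 0.1, 0.5, -0.8, -7.1]
[-0.9, -4.2, 0.2, 0.4, -0.8, -7.1]
[-0.4, -4.3, 0.2, 0.5, -0.8, -7.1]
[0.0, -4.3, 0.2, 0.4, -0.8, -7.1]
```

```bash
python3 -m crank '[[-0.5,-3.5,-2.5,-0.2,0.5,-0.8,-7.1],[-0.5,-3.2,-2.9,-0.1,0.5,-0.8,-7.1],[-0.3,-2.8,-3.3,-0.1,0.5,-0.8,-7.1],[-0.3,-2.4,-3.6,0,0.5,-0.8,-7.1],[-0.3,-1.9,-3.8,0,0.4,-0.8,-7.1]]' 100
python3 -m crank '[[-0.3,-1.4,-4.1,0.1,0.5,-0.8,-7.1],[-0.3,-0.9,-4.2,0.2,0.4,-0.8,-7.1],[-0.3,-0.4,-4.3,0.2,0.5,-0.8,-7.1],[-0.3,0,-4.3,0.2,0.4,-0.8,-7.1],[-0.3,0,0,0,0,0,0]]' 100
python3 -m crank '[[-0.3,0,0,0,0,0,0]]'
python3 - <<'E'
from h import *
st();plan([.418,-.0146,.093],Rdown(83.33))
a=cam("scene");save(a,"s5.png",(200,120,360,320),3.9)
E
```

```text
time: 10.25
eef_pos: [0.4642, 0.1505, 0.201]
tcp_rot: [0.298, 0.954, 0.018, -0.026]
contact_force: [0.0, -0.9, -0.9]
opening: 0.65
time: 10.75
eef_pos: [0.4181, -0.0172, 0.1899]
tcp_rot: [0.06, 0.998, 0.001, 0.0]
contact_force: [-0.2, -0.1, -0.0]
opening: 0.648
time: 10.85
eef_pos: [0.4192, -0.0145, 0.1903]
tcp_rot: [0.06, 0.998, 0.002, 0.001]
contact_force: [-0.5, -0.1, -0.2]
opening: 0.647
t10.85 pos [ 0.4192 -0.0145  0.1903] F [-0.5 -0.1 -0.2] op 0.647 tz [ 0.002  0.003 -1.   ] ty [0.12  0.993 0.004] q [-0.28 -0.25  2.23  0.    1.16 -1.73]
dist 0.0974 turn 0.3 rows 3
[0.0, 0.0, 3.2, 0.1, 0.0, -0.1]
[0.1, 0.0, 3.3, 0.1, 0.0, -0.1]
[0.0, 0.0, 3.2, 0.0, 0.1, 0.0]
```

View pics/s5.png

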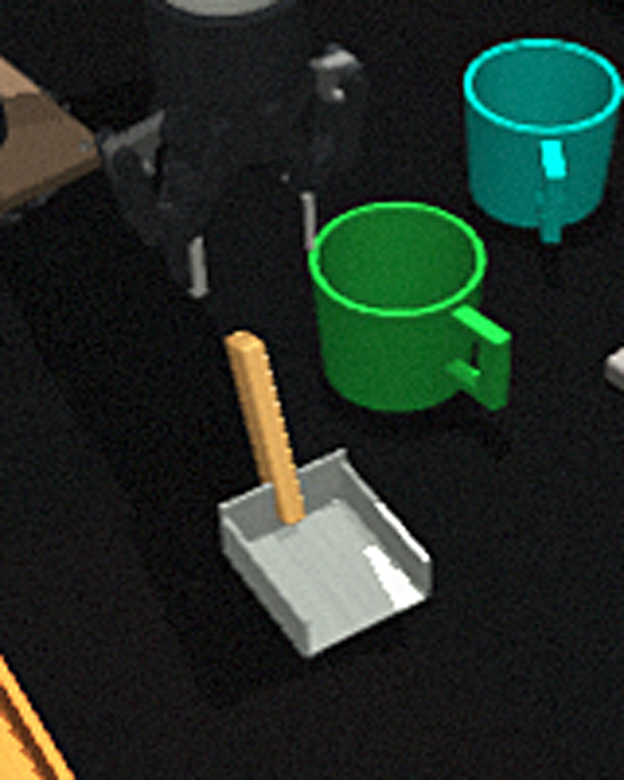

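The open fingers straddle the handle top (crop (245,345)), clear of the green cup. Next I descend and grip.

```bash
python3 -m crank '[[-0.3,0,0,3.2,0,0,0],[-0.3,0.1,0,3.3,0,0,-0.1],[-0.3,0,0,2.2,0.1,0,0],[-0.3,0,0,1,0,0,0],[0.3,0,0,0,0,0,0]]' 100
python3 -m crank '[[1,0,0,0,0,0,0],[1,0,0,0,0,0,0],[1,0,0,0,0,0,0],[1,0,0,0,0,0,0]]' 120
python3 - <<'E'
from h import *
st()
a=cam("scene");save(a,"s6.png",(200,120,360,320),3.9);b=cam("top");save(b,"t6.png",(280,200,380,310),5)
E
```

```text
time: 11.4
eef_pos: [0.4179, -0.0124, 0.0922]
tcp_rot: [0.057, 0.998, 0.001, -0.001]
contact_force: [-0.8, 0.4, -0.5]
opening: 0.498
time: 11.8
eef_pos: [0.4197, -0.0138, 0.0948]
tcp_rot: [0.058, 0.998, 0.001, 0.002]
contact_force: [-0.1, 0.7, 4.3]
opening: 0.149
t11.80 pos [ 0.4197 -0.0138  0.0948] F [-0.1  0.7  4.3] op 0.149 tz [ 0.005  0.002 -1.   ] ty [0.115 0.993 0.002] q [-0.28 -0.1   2.3   0.    0.94 -1.73]
```

View pics/s6.png

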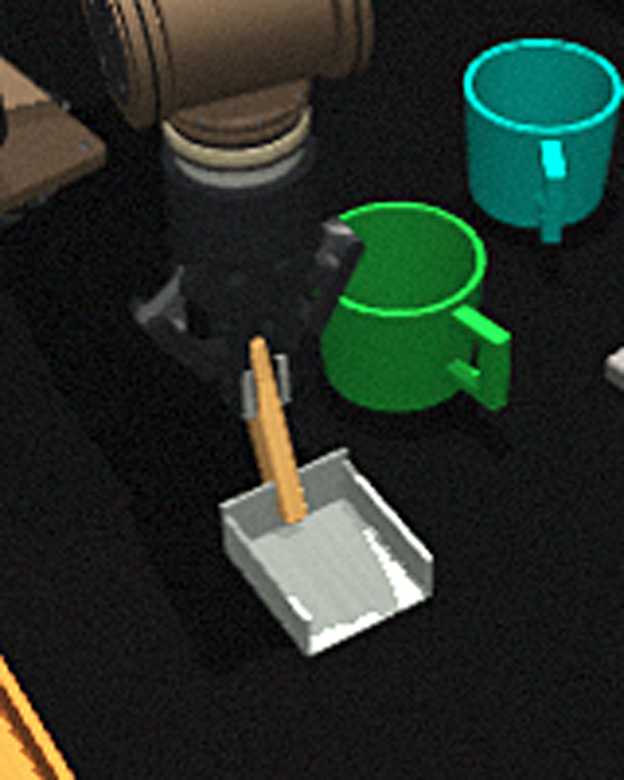

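```bash
python3 -m crank '[[1,0,0,-1,0,0,0],[1,0,0,-3,0,0,0],[1,0,0,-3,0,0,0],[1,0,0,-3,0,0,0],[1,0,0,0,0,0,0]]' 120
python3 - <<'E'
from h import *
st()
a=cam("scene");save(a,"s7.png",(230,140,330,290),5);b=cam("top");save(b,"t7.png",(280,200,380,310),5)
E
```

```text
time: 12.4
eef_pos: [0.4206, -0.0146, 0.1979]
tcp_rot: [0.058, 0.998, 0.0, 0.005]
contact_force: [0.7, -0.8, -1.8]
opening: 0.147
t12.40 pos [ 0.4206 -0.0146  0.1979] F [ 0.7 -0.8 -1.8] op 0.147 tz [ 0.011 -0.001 -1.   ] ty [0.115 0.993 0.001] q [-0.28 -0.26  2.23  0.    1.17 -1.73]
```

View pics/s7.png

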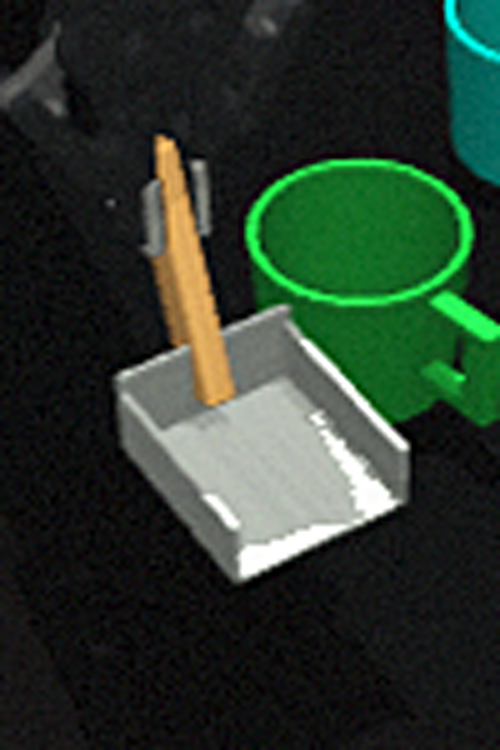

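View pics/t7.png

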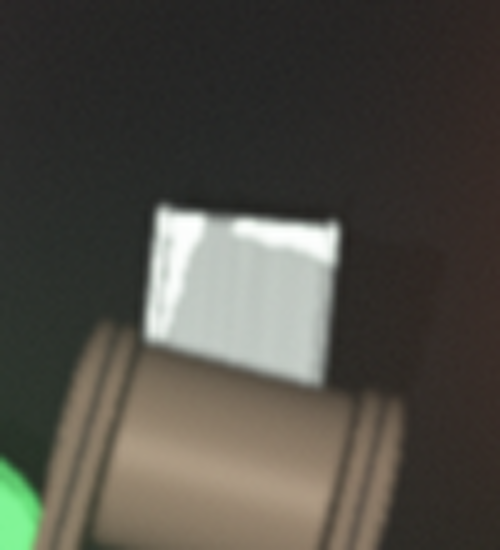

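```bash
cat > sfit.py <<'E'
from chk import *
def sfit(obs,x0,pr=True):
    L=[(r,(np.array(p)+.5)/s-.5+np.array(o),np.array(m)/1000) for r,o,s,l in obs for p,m in l]
    def f(q):
        Rm=R.from_euler("ZYX",q[3:6]).as_matrix()
        return np.concatenate([proj(r,Rm@m+q[:3])[0]-p for r,p,m in L])
    q=least_squares(f,x0,loss="soft_l1");x=q.x
    print("scoop pos",x[:3].round(4),"yaw,tip,roll",np.degrees(x[3:6]).round(2),"res",f(x).round(1).tolist());return x
E
python3 - <<'E'
from sfit import *
a=cam("scene");b=cam("top")
x=sfit([(a,(230,140),5,[((240,582),(45,-40,0)),((405,503),(45,40,0)),((238,528),(45,-40,32)),((408,447),(45,40,32)),((115,378),(-45,-40,40)),((288,307),(-45,40,40))]),
(b,(280,200),5,[((157,203),(45,40,32)),((338,222),(45,-40,32))])],[.487,-.023,.1,-.116,0,0])
s=st();Rt=R.from_quat(s["tcp_rot"]).as_matrix()
print("grip->tool offset: scoop origin in tool",(Rt.T@(x[:3]-s["eef_pos"])).round(4))
E
```

```text
scoop pos [ 0.4889 -0.0228  0.1039] yaw,tip,roll [-6.44 -1.31 -0.91] res [-0.5, 0.5, 0.6, 0.2, -0.7, -0.2, 0.2, -0.1, 0.2, -0.0, -0.4, -0.2, 0.1, 0.1, -0.9, -0.4]
t12.60 pos [ 0.4169 -0.0135  0.1913] F [-0.7 -0.1 -2.5] op 0.145 tz [-0.002  0.003 -1.   ] ty [0.115 0.993 0.003] q [-0.28 -0.26  2.23  0.    1.17 -1.73]
grip->tool offset: scoop origin in tool [-0.0728 -0.0011  0.0872]
```

```bash
python3 - <<'E'
from sfit import *
Rt=Rdown(82.26);o=np.array([-.0718,-.0011,.090])
Ps=np.array([.4898,-.2624,.10]);P=Ps-Rt@o;print(P)
plan(P,Rt,n=7); print(ik(P,Rt,[-.75,.03,2.16,0,.95,-2.19]))
E
```

```text
[ 0.41880229 -0.25164014  0.19      ]
dist 0.2381 turn 1.1 rows 7
[-0.4, -3.4, 0.0, 0.0, 0.0, 0.2]
[-0.4, -3.4, 0.0, 0.0, 0.0, 0.2]
[-0.5, -3.4, 0.0, 0.0, 0.0, 0.1]
[-0.4, -3.4, 0.0, 0.0, 0.0, 0.2]
[-0.5, -3.3, 0.0, 0.1, 0.0, 0.1]
[-0.5, -3.4, 0.0, 0.0, -0.1, 0.2]
[-0.4, -3.3, 0.1, 0.1, 0.0, 0.1]
(array([-7.49687056e-01, -1.01657097e-01,  2.10348503e+00, -1.07869352e-12,
        1.13976472e+00, -2.18539490e+00]), np.float64(2.769992073487785e-12))
```

```bash
python3 -m crank '[[1,-0.4,-2.4,0,0,0,0.2],[1,-0.4,-3.4,0,0,0,0.2],[1,-0.5,-3.4,0,0,0,0.1],[1,-0.4,-3.4,0,0,0,0.2],[1,-0.5,-3.4,0,0,0,0.1]]' 120
python3 -m crank '[[1,-0.5,-3.4,0,0,0,0.2],[1,-0.4,-3.3,0,0,0,0.1],[1,0,-0.9,0,0,0,0],[1,0,0,0,0,0,0],[1,0,0,0,0,0,0]]' 120
python3 - <<'E'
from h import *
st()
a=cam("scene");save(a,"s8.png",(130,200,280,350),5);b=cam("top");save(b,"t8.png",(380,150,480,300),4)
E
```

```text
time: 13.1
eef_pos: [0.4194, -0.1759, 0.1907]
tcp_rot: [0.065, 0.998, 0.002, -0.001]
contact_force: [0.1, 0.1, -2.6]
opening: 0.147
time: 13.6
eef_pos: [0.419, -0.2506, 0.1914]
tcp_rot: [0.067, 0.998, 0.002, -0.0]
contact_force: [0.3, -0.6, -2.1]
opening: 0.148
t13.60 pos [ 0.419  -0.2506  0.1914] F [ 0.3 -0.6 -2.1] op 0.148 tz [-0.     0.005 -1.   ] ty [0.134 0.991 0.005] q [-0.75 -0.07  2.08  0.    1.14 -2.19]
```

View pics/s8.png

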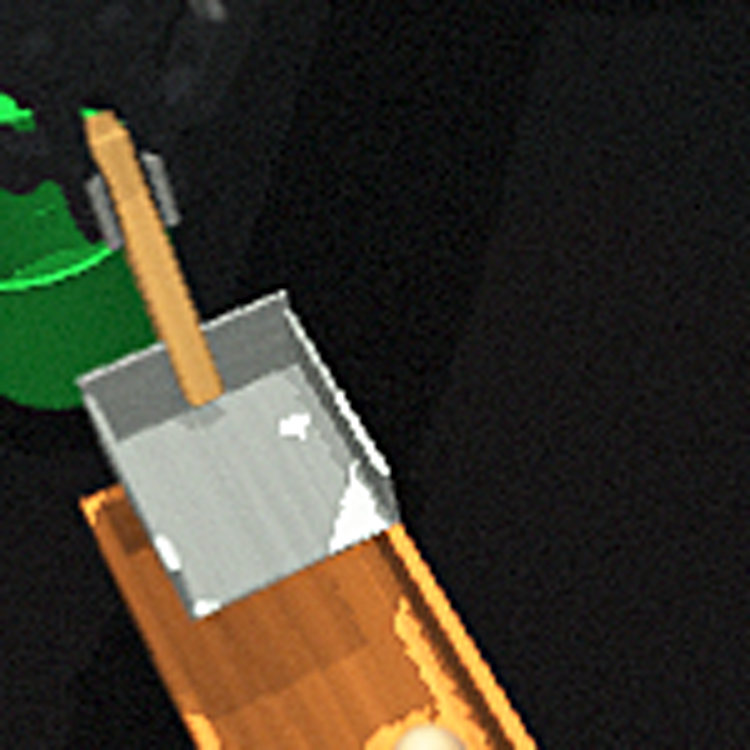

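View pics/t8.png

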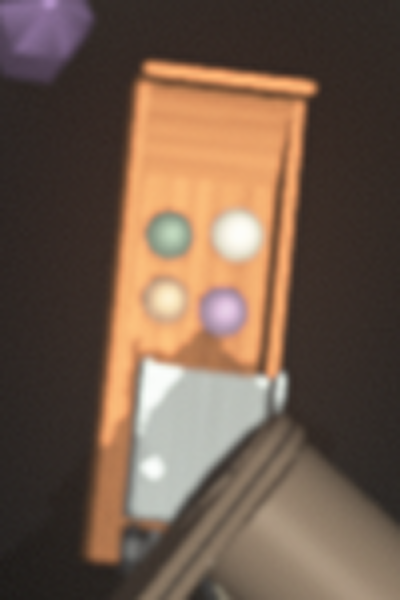

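```bash
python3 - <<'E'
from sfit import *
a=cam("scene");b=cam("top")
x=sfit([(a,(130,200),5,[((197,618),(45,-40,0)),((398,525),(45,40,0)),((182,570),(45,-40,32)),((390,473),(45,40,32)),((78,380),(-45,-40,40)),((285,293),(-45,40,40))]),
(b,(380,150),4,[((143,358),(45,40,32)),((285,372),(45,-40,32))])],[.489,-.262,.1,-.135,0,0])
s=st();Rt=R.from_quat(s["tcp_rot"]).as_matrix()
print("scoop origin in tool",(Rt.T@(x[:3]-s["eef_pos"])).round(4))
Rz=scoopR(-7.74,0);print("in tray frame",(Rz.T@(x[:3]-[.5641,-.2725,0])).round(4))
E
```

```text
scoop pos [ 0.4862 -0.2602  0.0973] yaw,tip,roll [-6.9   0.54 -1.93] res [-0.8, 1.1, 1.0, 0.1, -1.0, 0.0, 0.6, -0.4, -0.3, -0.2, -0.0, -0.2, -0.1, 0.1, -0.7, -0.0]
t13.80 pos [ 0.4197 -0.2507  0.1927] F [-0.5 -0.6 -2.7] op 0.147 tz [ 0.002  0.003 -1.   ] ty [0.133 0.991 0.003] q [-0.75 -0.08  2.08  0.    1.14 -2.19]
scoop origin in tool [-0.067  -0.0009  0.0955]
in tray frame [-0.0788  0.0017  0.0973]
```

```bash
python3 -m crank '[[1,-0.5,-0.15,2,0,0,-0.2],[1,0,0,3,0,0,0],[1,0,0,2.5,0,0,0],[1,0,0,1,0,0,0],[1,0,0,0,0,0,0]]' 120
python3 - <<'E'
from h import *
st()
a=cam("scene");save(a,"s9.png",(130,240,280,390),5)
E
```

```text
time: 14.3
eef_pos: [0.4239, -0.2525, 0.1065]
tcp_rot: [0.065, 0.998, 0.002, -0.0]
contact_force: [-0.2, -0.5, -2.2]
opening: 0.149
t14.30 pos [ 0.4239 -0.2525  0.1065] F [-0.2 -0.5 -2.2] op 0.149 tz [-0.001  0.005 -1.   ] ty [0.13  0.992 0.004] q [-0.74  0.06  2.12  0.    0.97 -2.19]
```

View pics/s9.png

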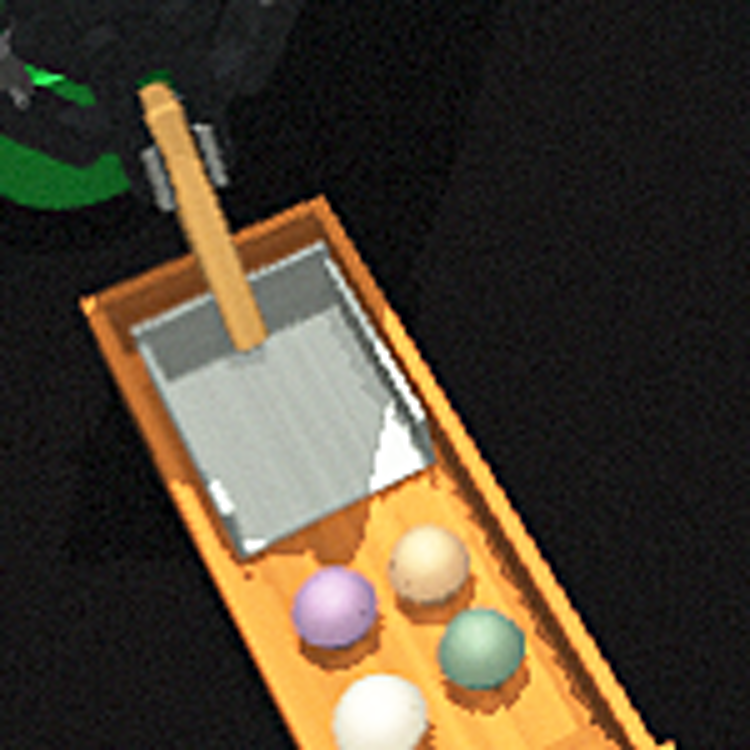

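```bash
python3 -m crank '[[1,0,0,0.4,0,1.5,0],[1,0,0,0,0,0,0]]' 120
python3 -m crank '[[1,0,0,0.2,0,0,0],[1,0,0,0,0,0,0]]' 120
python3 -m crank '[[1,0,0,0.15,0,0,0],[1,0,0,0,0,0,0]]' 120
```

```text
time: 14.55
eef_pos: [0.4256, -0.2545, 0.1051]
tcp_rot: [0.065, 0.998, 0.001, -0.011]
contact_force: [0.4, -0.9, -2.8]
opening: 0.143
time: 14.75
eef_pos: [0.4254, -0.2546, 0.1035]
tcp_rot: [0.066, 0.998, 0.001, -0.011]
contact_force: [-0.9, 0.7, 3.1]
opening: 0.146
time: 14.95
eef_pos: [0.425, -0.2547, 0.1031]
tcp_rot: [0.065, 0.998, 0.001, -0.012]
contact_force: [-7.7, 2.2, 11.7]
opening: 0.146
```

```bash
python3 -m crank '[[1,-0.5,0,-0.15,0,0,0],[1,-2,0,-0.05,0,0,0],[1,-2,0,-0.05,0,0,0],[1,-2,0,-0.05,0,0,0],[1,0,0,0,0,0,0]]' 120
python3 - <<'E'
from h import *
st()
a=cam("scene");save(a,"s10.png",(130,270,280,430),4.5);b=cam("top");save(b,"t10.png",(380,150,480,300),4)
E
```

```text
time: 15.45
eef_pos: [0.4913, -0.2635, 0.1032]
tcp_rot: [0.065, 0.998, 0.001, -0.01]
contact_force: [0.1, -1.1, 0.4]
opening: 0.143
t15.45 pos [ 0.4913 -0.2635  0.1032] F [ 0.1 -1.1  0.4] op 0.143 tz [-0.02   0.003 -1.   ] ty [0.131 0.991 0.   ] q [-0.67  0.21  1.96 -0.01  0.99 -2.1 ]
```

View pics/s10.png

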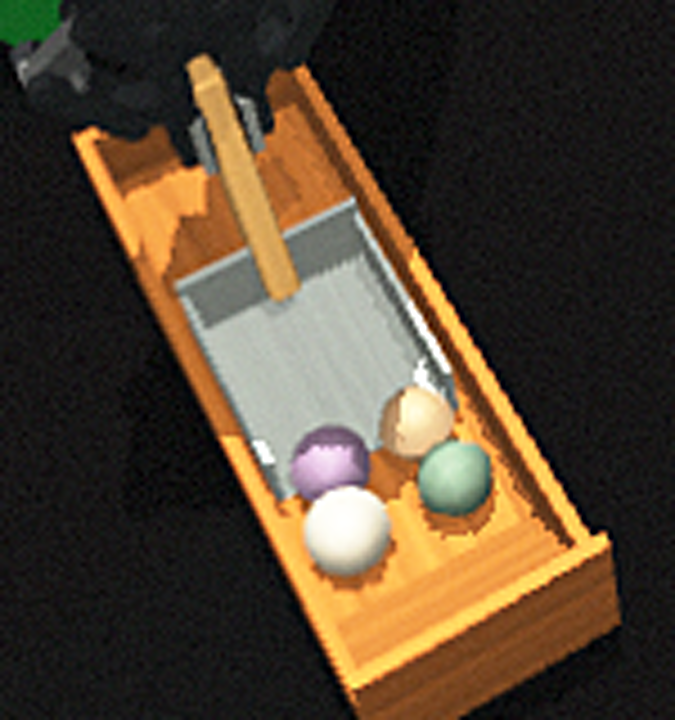

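```bash
python3 -m crank '[[1,-2,0,-0.05,0,0,0],[1,-2,0,-0.05,0,0,0],[1,-0.8,0,0,0,0,0],[1,0,0,0,0,0,0]]' 120
python3 - <<'E'
from h import *
st()
a=cam("scene");save(a,"s11.png",(130,270,280,430),4.5);b=cam("top");save(b,"t11.png",(380,150,480,300),4)
E
```

```text
time: 15.95
eef_pos: [0.5353, -0.2691, 0.1039]
tcp_rot: [0.065, 0.998, 0.002, -0.014]
contact_force: [-10.6, 1.4, 10.7]
opening: 0.152
t15.95 pos [ 0.5353 -0.2691  0.1039] F [-10.6   1.4  10.7] op 0.152 tz [-0.029  0.006 -1.   ] ty [0.131 0.991 0.002] q [-0.63  0.29  1.85 -0.01  1.02 -2.06]
```

View pics/s11.png

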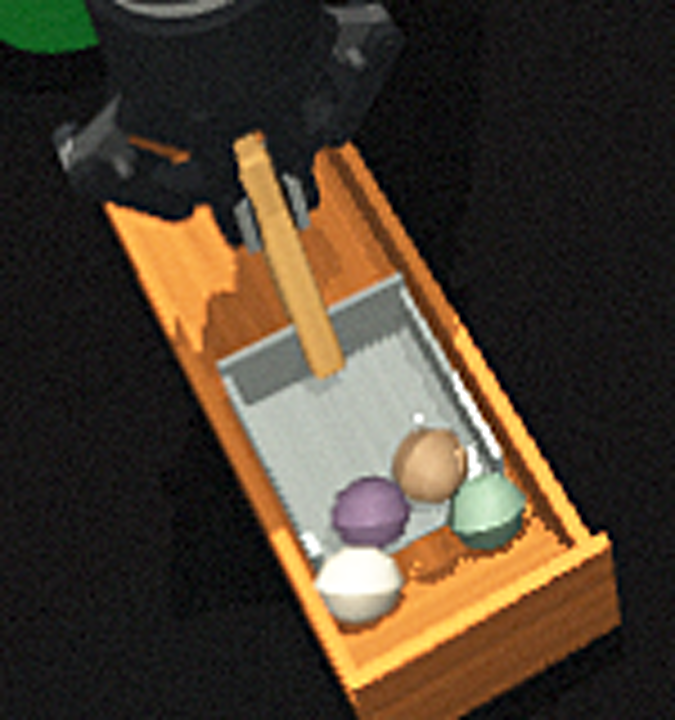

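View pics/t11.png

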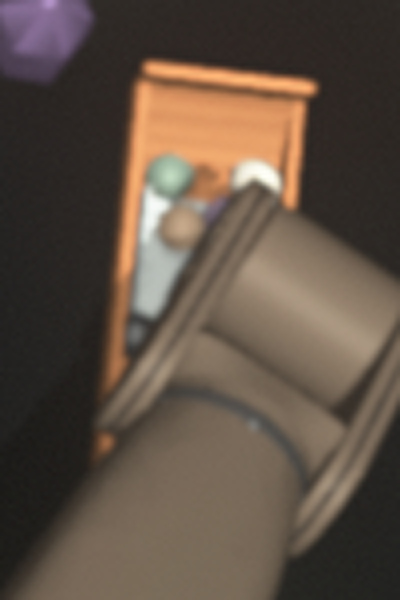

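```bash
cat > lipmove.py <<'E'
from chk import *
LIP=np.array([-.115,-.001,.0913])
def cur():
    s=get_state();return s["eef_pos"].copy(),R.from_quat(s["tcp_rot"]).as_matrix()
def seq(steps,yaw=-7.74,T0=(.5641,-.2725,0),start=None,dec=2):
    """steps: (lipx,lipy,lipz in frame T0/yaw or None, tip deg absolute, scoop yaw)"""
    p,Rc=start or cur();Rz=scoopR(yaw,0);q=get_state()["qpos"]
    print("lip now in frame",(Rz.T@(p+Rc@LIP-np.array(T0))).round(4))
    for (x,y,z,tip,yw) in steps:
        _,Rt=tool_from_scoop(np.zeros(3),scoopR(yw,tip))
        P=np.array(T0)+Rz@np.array([x,y,z])-Rt@LIP
        t=np.round(Rc.T@(P-p)*100,dec)+0.;w=np.round(np.degrees(R.from_matrix(Rc.T@Rt).as_rotvec()),1)+0.
        p=p+Rc@t/100;Rc=Rc@R.from_rotvec(np.radians(w)).as_matrix()
        q,e=ik(p,Rc,q)
        print([1,*t.tolist(),*w.tolist()],"norm %.1f"%np.linalg.norm(t),"q",q.round(2),"err %.4f"%e)
    return p,Rc
E
python3 - <<'E'
from lipmove import *
st()
seq([(.088,0,.0085,0,-7.7),(.094,0,.0095,-4,-7.7),(.102,0,.014,-9,-7.7),(.110,0,.0195,-14,-7.7),(.118,0,.025,-19,-7.7),(.124,0,.030,-24,-7.7),(.124,0,.034,-28,-7.7)])
E
```

```text
t16.05 pos [ 0.5351 -0.2691  0.1037] F [-8.   0.3 11.5] op 0.148 tz [-0.027  0.005 -1.   ] ty [0.131 0.991 0.002] q [-0.63  0.29  1.85 -0.01  1.02 -2.06]
lip now in frame [ 0.0832 -0.001   0.0092]
[1, -0.23, 0.15, 0.38, 0.1, -1.6, 0.2] norm 0.5 q [-0.63  0.28  1.87  0.    0.99 -2.07] err 0.0000
[1, 0.01, 0.0, 0.72, 0.0, -4.0, 0.0] norm 0.7 q [-0.65  0.26  1.92  0.04  0.91 -2.11] err 0.0000
[1, -0.08, 0.0, 0.65, 0.0, -5.0, 0.0] norm 0.7 q [-0.66  0.23  1.97  0.11  0.81 -2.17] err 0.0000
[1, -0.12, 0.0, 0.62, 0.0, -5.0, 0.0] norm 0.6 q [-0.68  0.21  2.01  0.19  0.71 -2.25] err 0.0000
[1, -0.16, 0.0, 0.69, 0.0, -5.0, 0.0] norm 0.7 q [-0.69  0.2   2.05  0.3   0.62 -2.35] err 0.0000
[1, 0.02, 0.0, 0.76, 0.0, -5.0, 0.0] norm 0.8 q [-0.71  0.2   2.09  0.45  0.54 -2.49] err 0.0000
[1, 0.45, 0.0, 0.46, 0.0, -4.0, 0.0] norm 0.6 q [-0.73  0.19  2.13  0.6   0.48 -2.66] err 0.0000
```

```bash
python3 - <<'E'
from lipmove import *
seq([(.085,-.001,.0105,-2,-7.7),(.091,-.001,.012,-6,-7.7),(.099,-.001,.0175,-10,-7.7),(.107,-.001,.023,-15,-7.7),(.115,-.001,.029,-20,-7.7),(.121,-.001,.034,-24,-7.7),(.121,-.001,.039,-28,-7.7)],dec=1)
E
```

```text
lip now in frame [ 0.0832 -0.001   0.0092]
[1, 0.4, 0.0, 0.6, 0.1, -3.6, 0.2] norm 0.7 q [-0.65  0.26  1.91  0.02  0.95 -2.09] err 0.0000
[1, 0.0, 0.0, 0.7, 0.0, -4.0, 0.0] norm 0.7 q [-0.66  0.24  1.95  0.07  0.87 -2.14] err 0.0000
[1, -0.3, 0.0, 0.4, 0.0, -4.0, 0.0] norm 0.5 q [-0.67  0.22  1.98  0.12  0.79 -2.19] err 0.0000
[1, -0.1, 0.0, 0.6, 0.0, -5.0, 0.0] norm 0.6 q [-0.69  0.2   2.03  0.21  0.7  -2.27] err 0.0000
[1, -0.2, 0.0, 0.7, 0.0, -5.0, 0.0] norm 0.7 q [-0.7   0.19  2.07  0.33  0.61 -2.38] err 0.0000
[1, -0.1, 0.0, 0.5, 0.0, -4.0, 0.0] norm 0.5 q [-0.72  0.18  2.1   0.44  0.55 -2.5 ] err 0.0000
[1, 0.4, 0.0, 0.4, 0.0, -4.0, 0.0] norm 0.6 q [-0.73  0.17  2.14  0.6   0.49 -2.65] err 0.0000
```

```bash
python3 - <<'E'
from lipmove import *
seq([(.085,-.001,.0105,0,-7.7),(.091,-.001,.0115,-1,-7.7),(.099,-.001,.0175,-3,-7.7),(.107,-.001,.023,-6,-7.7),(.115,-.001,.029,-9.5,-7.7),(.121,-.001,.034,-13,-7.7)],dec=1)
E
```

```text
lip now in frame [ 0.0832 -0.001   0.0092]
[1, 0.1, 0.0, 0.2, 0.1, -1.6, 0.2] norm 0.2 q [-0.64  0.27  1.88  0.    0.99 -2.07] err 0.0000
[1, -0.5, 0.0, 0.1, 0.0, -1.0, 0.0] norm 0.5 q [-0.64  0.28  1.88  0.01  0.97 -2.08] err 0.0000
[1, -0.5, 0.0, -0.2, 0.0, -2.0, 0.0] norm 0.5 q [-0.64  0.27  1.88  0.03  0.94 -2.09] err 0.0000
[1, -0.3, 0.0, 0.1, 0.0, -3.0, 0.0] norm 0.3 q [-0.65  0.25  1.91  0.07  0.89 -2.12] err 0.0000
[1, -0.4, 0.0, 0.2, 0.0, -3.5, 0.0] norm 0.4 q [-0.65  0.24  1.93  0.11  0.83 -2.16] err 0.0000
[1, -0.1, 0.0, 0.3, 0.0, -3.5, 0.0] norm 0.3 q [-0.67  0.22  1.96  0.16  0.77 -2.21] err 0.0000
```

```bash
python3 -m crank '[[1,0.1,0,0.1,0,-1.6,0],[1,-0.5,0,0,0,-1,0],[1,-0.5,0,-0.2,0,-2,0],[1,0,0,0,0,0,0]]' 120
python3 - <<'E'
from lipmove import *
st();a=cam("scene");save(a,"s12.png",(130,270,280,430),4.5)
seq([(.107,-.001,.023,-6,-7.7),(.115,-.001,.029,-9.5,-7.7),(.121,-.001,.034,-13,-7.7)],dec=1)
E
```

```text
time: 16.45
eef_pos: [0.5439, -0.2691, 0.1017]
tcp_rot: [0.066, 0.997, 0.0, 0.027]
contact_force: [0.1, 0.6, -2.1]
opening: 0.145
t16.45 pos [ 0.5439 -0.2691  0.1017] F [ 0.1  0.6 -2.1] op 0.145 tz [ 0.054 -0.003 -0.999] ty [0.131 0.991 0.004] q [-0.64  0.28  1.88  0.04  0.94 -2.1 ]
lip now in frame [0.0994 0.0005 0.0166]
[1, -0.3, -0.1, 0.0, 0.2, -2.9, 0.2] norm 0.3 q [-0.65  0.25  1.91  0.07  0.89 -2.12] err 0.0000
[1, -0.4, 0.0, 0.2, 0.0, -3.5, 0.0] norm 0.4 q [-0.65  0.24  1.93  0.11  0.83 -2.16] err 0.0000
[1, -0.1, 0.0, 0.3, 0.0, -3.5, -0.1] norm 0.3 q [-0.66  0.22  1.96  0.16  0.77 -2.21] err 0.0000
```

View pics/s12.png

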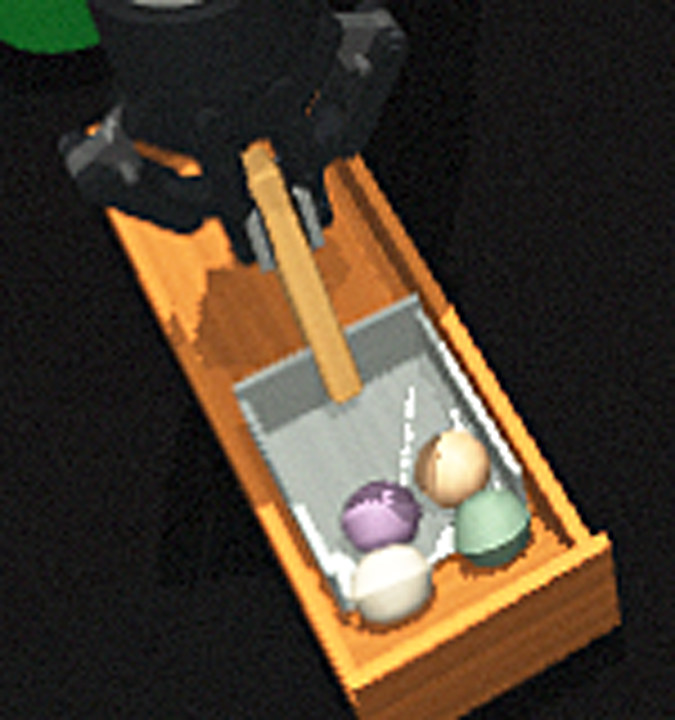

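Purple and cream are well inside the scoop; white (390,585) and teal (490,525) are on the lip. I continue up the slope.

```bash
python3 -m crank '[[1,-0.4,0,0,0,-2.9,0],[1,-0.5,0,0.2,0,-3.5,0],[1,-0.4,0,0.3,0,-3.5,0],[1,0,0,0,0,0,0]]' 120
python3 - <<'E'
from lipmove import *
st();a=cam("scene");save(a,"s13.png",(130,270,280,430),4.5)
E
```

```text
time: 16.9
eef_pos: [0.5572, -0.2703, 0.0973]
tcp_rot: [0.065, 0.992, -0.005, 0.112]
contact_force: [-0.4, -0.4, -2.9]
opening: 0.152
t16.90 pos [ 0.5572 -0.2703  0.0973] F [-0.4 -0.4 -2.9] op 0.152 tz [ 0.221 -0.025 -0.975] ty [0.131 0.991 0.005] q [-0.66  0.24  1.94  0.17  0.77 -2.21]
```

View pics/s13.png

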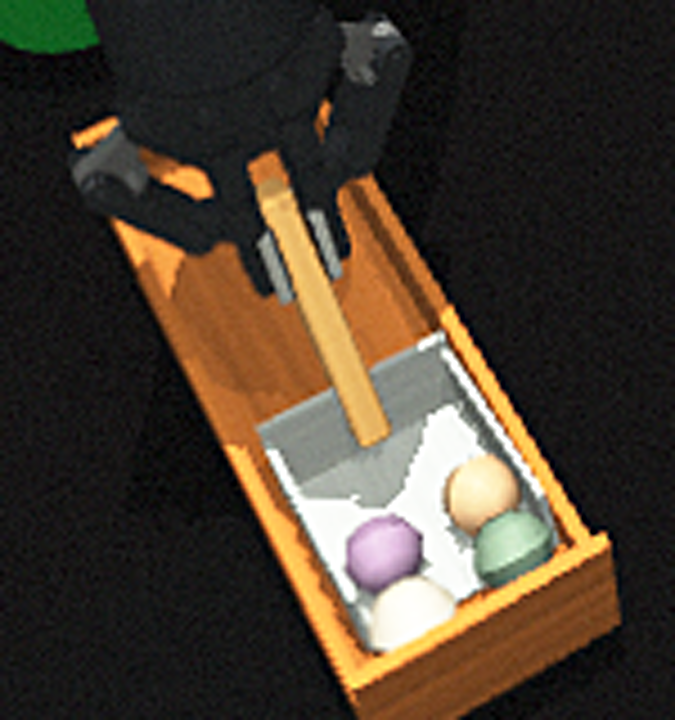

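```bash
python3 - <<'E'
from lipmove import *
seq([(.126,-.001,.042,-17,-7.7),(.126,-.001,.048,-21,-7.7),(.124,-.001,.054,-25,-7.7),(.122,-.001,.060,-29,-7.7)],dec=1)
E
```

```text
lip now in frame [0.1257 0.0009 0.0343]
[1, 0.4, -0.1, 0.1, 0.3, -4.2, 0.1] norm 0.4 q [-0.68  0.2   2.    0.24  0.7  -2.28] err 0.0000
[1, 0.5, 0.0, 0.3, 0.0, -4.0, 0.0] norm 0.6 q [-0.7   0.18  2.05  0.33  0.63 -2.37] err 0.0000
[1, 0.5, 0.0, 0.2, 0.0, -4.0, 0.0] norm 0.5 q [-0.72  0.15  2.1   0.45  0.56 -2.5 ] err 0.0000
[1, 0.6, 0.0, 0.2, 0.0, -4.0, 0.0] norm 0.6 q [-0.74  0.14  2.14  0.6   0.51 -2.65] err 0.0000
```

```bash
python3 -m crank '[[1,0.4,0,0,0,-4.2,0],[1,0.5,0,0.2,0,-4,0],[1,0.5,0,0.2,0,-4,0],[1,0.4,0,0,0,-2,0],[1,0,0,0,0,0,0]]' 120
python3 - <<'E'
from lipmove import *
st();a=cam("scene");save(a,"s14.png",(130,270,280,430),4.5);b=cam("top");save(b,"t14.png",(380,150,480,300),4)
seq([],dec=1)
E
```

```text
time: 17.45
eef_pos: [0.5419, -0.2683, 0.0879]
tcp_rot: [0.064, 0.97, -0.013, 0.234]
contact_force: [-2.2, 0.4, -3.6]
opening: 0.148
t17.45 pos [ 0.5419 -0.2683  0.0879] F [-2.2  0.4 -3.6] op 0.148 tz [ 0.452 -0.055 -0.89 ] ty [0.13  0.991 0.005] q [-0.73  0.16  2.11  0.53  0.54 -2.58]
lip now in frame [0.122  0.0009 0.0594]
```

View pics/s14.png

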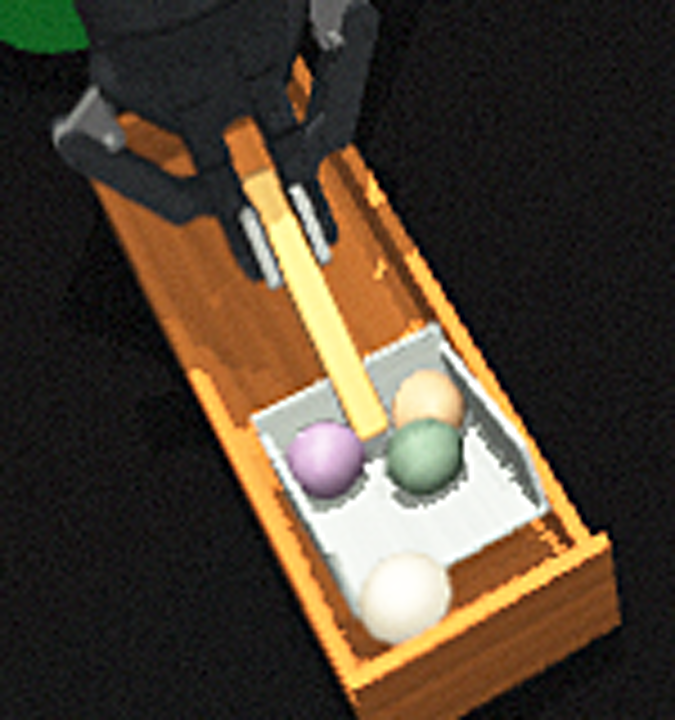

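View pics/t14.png

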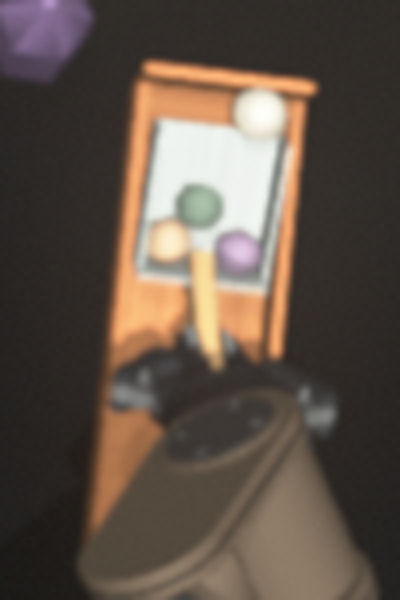

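Purple, cream and teal are at the back of the scoop. White (405,595) is wedged between lip and end wall. Three are enough, so I draw back first and let white drop inside the tray.

```bash
python3 - <<'E'
from lipmove import *
seq([(.112,.001,.060,-27,-7.7),(.097,.001,.061,-27,-7.7),(.082,.001,.062,-27,-7.7),(.075,.001,.075,-27,-7.7)],dec=1)
E
```

```text
lip now in frame [0.122  0.0009 0.0594]
[1, 0.9, 0.1, -0.5, 0.4, 0.0, 0.1] norm 1.0 q [-0.74  0.11  2.15  0.52  0.54 -2.58] err 0.0000
[1, 1.2, 0.0, -0.8, 0.0, 0.0, 0.0] norm 1.4 q [-0.75  0.08  2.18  0.53  0.55 -2.6 ] err 0.0000
[1, 1.3, 0.0, -0.8, 0.0, 0.0, 0.0] norm 1.5 q [-0.77  0.04  2.22  0.54  0.56 -2.62] err 0.0000
[1, 0.1, 0.0, -1.4, 0.0, 0.0, 0.0] norm 1.4 q [-0.78  0.    2.23  0.52  0.58 -2.61] err 0.0000
```

```bash
python3 -m crank '[[1,0.9,0,-0.5,0,0,0],[1,1.2,0,-0.8,0,0,0],[1,1.3,0,-0.8,0,0,0],[1,0,0,0,0,0,0]]' 120
python3 - <<'E'
from lipmove import *
st();a=cam("scene");save(a,"s15.png",(130,270,280,430),4.5);b=cam("top");save(b,"t15.png",(380,150,480,300),4)
seq([],dec=1)
E
```

```text
time: 17.95
eef_pos: [0.5036, -0.2645, 0.0936]
tcp_rot: [0.064, 0.97, -0.015, 0.236]
contact_force: [-0.3, 0.6, -1.7]
opening: 0.144
t17.95 pos [ 0.5036 -0.2645  0.0936] F [-0.3  0.6 -1.7] op 0.144 tz [ 0.456 -0.059 -0.888] ty [0.131 0.991 0.001] q [-0.78  0.07  2.19  0.56  0.56 -2.65]
lip now in frame [ 0.0845 -0.0013  0.0662]
```

View pics/s15.png

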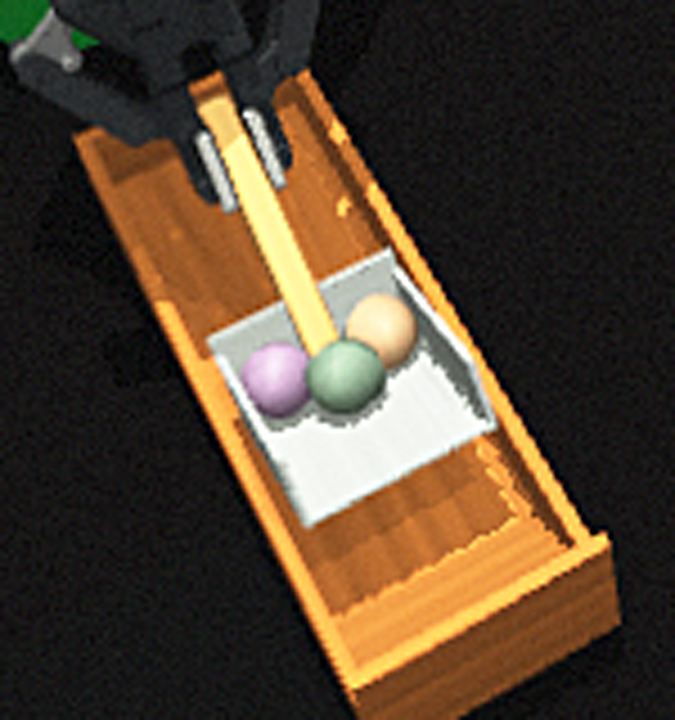

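```bash
python3 - <<'E'
from h import *
a=cam("scene");save(a,"s16.png")
E
```

```text
(no output)
```

View pics/s16.png

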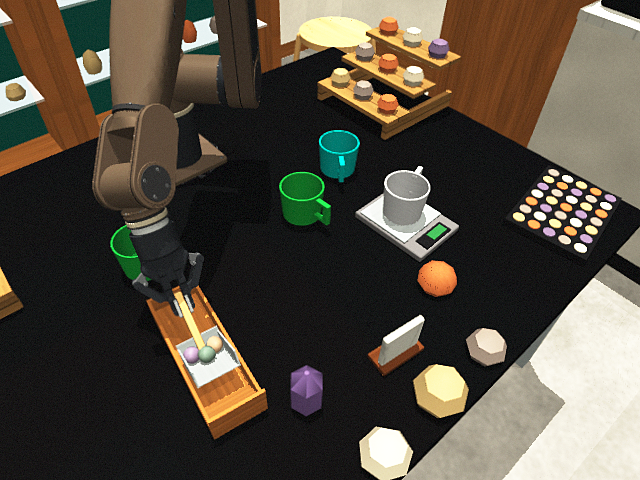

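View pics/t15.png

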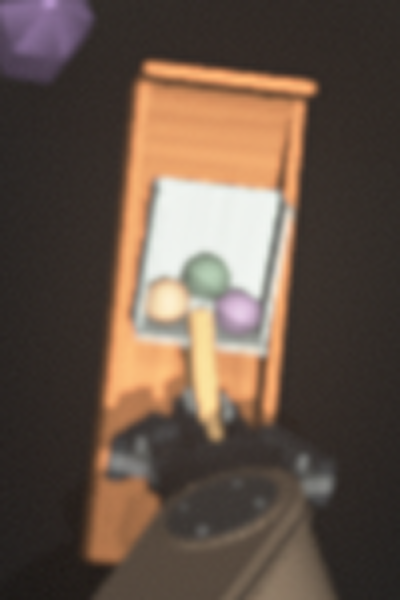

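White must have rolled back under the scoop, still in the tray. Next I lift, keeping the nose up.

```bash
cat > wseq.py <<'E'
from lipmove import *
E
python3 - <<'E'
from lipmove import *
p,Rc=cur();l=p+Rc@LIP;print(l)
J=np.array([.5496,.2844]);m=scoopR(-63,0)[:2,0]
S=[]
for k,z in enumerate((.075,.10,.135,.17,.205)): S.append((l[0],l[1],z+.0,-26,-7.7))
A=np.array([l[0]-.0,l[1],.205]);B=np.array([*(J-m*.05),.20])
n=14
for k in range(1,n+1):
    u=k/n;X=A+(B-A)*u;X[2]=.205+.02*np.sin(np.pi*u)
    S.append((*X,-26+4*u,-7.7+(-63+7.7)*u))
seq(S,yaw=0,T0=(0,0,0),dec=1)
E
```

```text
[ 0.64782398 -0.2851149   0.06603972]
lip now in frame [ 0.6478 -0.2851  0.066 ]
[1, -0.6, 0.0, -1.1, 0.1, 1.4, 0.1] norm 1.3 q [-0.77  0.03  2.2   0.48  0.6  -2.56] err 0.0000
[1, -1.1, 0.0, -2.2, 0.0, 0.0, 0.0] norm 2.5 q [-0.77 -0.01  2.18  0.45  0.64 -2.52] err 0.0000
[1, -1.6, 0.0, -3.2, 0.0, 0.0, 0.0] norm 3.6 q [-0.77 -0.07  2.16  0.41  0.71 -2.47] err 0.0000
[1, -1.5, 0.0, -3.1, 0.0, 0.0, 0.0] norm 3.4 q [-0.77 -0.12  2.14  0.38  0.78 -2.43] err 0.0000
[1, -1.6, 0.0, -3.2, 0.0, 0.0, 0.0] norm 3.6 q [-0.77 -0.16  2.11  0.35  0.85 -2.4 ] err 0.0000
[1, 1.1, 5.3, -1.0, 1.7, 0.3, 3.6] norm 5.5 q [-0.67 -0.25  2.18  0.27  0.83 -2.19] err 0.0000
[1, 1.3, 5.1, -1.2, 1.7, 0.3, 3.5] norm 5.4 q [-0.56 -0.33  2.23  0.17  0.82 -1.95] err 0.0000
[1, 1.5, 4.9, -1.2, 1.7, 0.3, 3.6] norm 5.3 q [-0.44 -0.39  2.26  0.05  0.83 -1.69] err 0.0000
[1, 1.9, 4.9, -1.3, 1.7, 0.3, 3.6] norm 5.4 q [-0.29 -0.42  2.28 -0.07  0.85 -1.42] err 0.0000
[1, 2.1, 4.6, -1.4, 1.6, 0.3, 3.6] norm 5.2 q [-0.15 -0.42  2.27 -0.17  0.89 -1.15] err 0.0000
[1, 2.4, 4.5, -1.3, 1.7, 0.3, 3.6] norm 5.3 q [ 0.   -0.38  2.24 -0.27  0.94 -0.9 ] err 0.0000
[1, 2.6, 4.3, -1.3, 1.6, 0.2, 3.6] norm 5.2 q [ 0.14 -0.33  2.19 -0.34  0.99 -0.66] err 0.0000
[1, 2.9, 4.0, -1.3, 1.6, 0.3, 3.6] norm 5.1 q [ 0.27 -0.25  2.14 -0.39  1.04 -0.45] err 0.0000
[1, 3.2, 3.8, -1.3, 1.6, 0.3, 3.6] norm 5.1 q [ 0.38 -0.17  2.07 -0.42  1.1  -0.27] err 0.0000
[1, 3.3, 3.6, -1.3, 1.5, 0.3, 3.6] norm 5.1 q [ 0.48 -0.08  1.98 -0.43  1.16 -0.11] err 0.0000
[1, 3.6, 3.3, -1.3, 1.6, 0.3, 3.7] norm 5.1 q [ 0.56  0.02  1.89 -0.42  1.21  0.03] err 0.0000
[1, 3.7, 3.1, -1.2, 1.5, 0.3, 3.6] norm 5.0 q [ 0.63  0.12  1.79 -0.41  1.27  0.16] err 0.0000
[1, 3.8, 2.8, -1.2, 1.5, 0.3, 3.7] norm 4.9 q [ 0.69  0.22  1.69 -0.4   1.32  0.27] err 0.0000
[1, 4.0, 2.5, -1.2, 1.5, 0.2, 3.6] norm 4.9 q [ 0.75  0.32  1.57 -0.38  1.37  0.37] err 0.0000
```

```bash
python3 -m crank '[[1,-0.6,0,-1.1,0,1,0],[1,-1,0,-2,0,0,0],[1,-1.4,0,-2.8,0,0,0],[1,-1.4,0,-2.8,0,0,0],[1,-0.8,0,-1.6,0,0,0]]' 120
python3 -m crank '[[1,-1,0,-2,0,0,0],[1,-0.5,0,-0.8,0,0,0],[1,0,0,0,0,0,0]]' 120
python3 - <<'E'
from lipmove import *
st();b=cam("scene");save(b,"s17.png",(130,170,290,430),2.3)
p,Rc=cur();l=p+Rc@LIP;print(l)
J=np.array([.5496,.2844]);m=scoopR(-63,0)[:2,0];S=[]
A=l.copy();B=np.array([*(J-m*.05),.20]);n=20
for k in range(1,n+1):
    u=k/n;X=A+(B-A)*u;X[2]=A[2]+(B[2]-A[2])*u+.015*np.sin(np.pi*u)
    S.append((*X,-26+4*u,-7.7+(-63+7.7)*u))
seq(S,yaw=0,T0=(0,0,0),dec=1)
E
```

```text
time: 18.6
eef_pos: [0.5063, -0.2657, 0.2119]
tcp_rot: [0.064, 0.971, -0.015, 0.229]
contact_force: [0.4, 0.7, -3.0]
opening: 0.148
time: 18.9
eef_pos: [0.5069, -0.2656, 0.2421]
tcp_rot: [0.064, 0.971, -0.015, 0.229]
contact_force: [-0.6, 0.2, -1.9]
opening: 0.147
t18.90 pos [ 0.5069 -0.2656  0.2421] F [-0.6  0.2 -1.9] op 0.147 tz [ 0.442 -0.058 -0.895] ty [ 0.13   0.991 -0.   ] q [-0.77 -0.13  2.08  0.36  0.85 -2.41]
[ 0.64833923 -0.28455997  0.20927461]
lip now in frame [ 0.6483 -0.2846  0.2093]
[1, 0.7, 3.7, -0.7, 1.4, 0.5, 2.6] norm 3.8 q [-0.7  -0.23  2.16  0.3   0.84 -2.25] err 0.0000
[1, 0.9, 3.6, -0.7, 1.2, 0.2, 2.5] norm 3.8 q [-0.63 -0.29  2.2   0.23  0.83 -2.09] err 0.0000
[1, 1.1, 3.5, -0.7, 1.2, 0.2, 2.5] norm 3.7 q [-0.55 -0.34  2.24  0.16  0.82 -1.92] err 0.0000
[1, 1.1, 3.5, -0.8, 1.2, 0.2, 2.5] norm 3.8 q [-0.46 -0.38  2.26  0.08  0.83 -1.74] err 0.0000
[1, 1.3, 3.4, -0.8, 1.2, 0.2, 2.5] norm 3.7 q [-0.36 -0.4   2.27 -0.01  0.84 -1.56] err 0.0000
[1, 1.5, 3.3, -0.9, 1.1, 0.2, 2.5] norm 3.7 q [-0.26 -0.42  2.28 -0.09  0.85 -1.37] err 0.0000
[1, 1.5, 3.3, -0.9, 1.2, 0.
[... 602 characters left out ...]
 2.06 -0.42  1.1  -0.25] err 0.0000
[1, 2.4, 2.4, -0.9, 1.1, 0.2, 2.5] norm 3.5 q [ 0.46 -0.09  2.01 -0.43  1.13 -0.13] err 0.0000
[1, 2.5, 2.4, -0.9, 1.1, 0.2, 2.6] norm 3.6 q [ 0.52 -0.02  1.95 -0.43  1.17 -0.03] err 0.0000
[1, 2.5, 2.2, -0.9, 1.1, 0.2, 2.5] norm 3.4 q [ 0.58  0.04  1.88 -0.43  1.21  0.06] err 0.0000
[1, 2.6, 2.1, -0.9, 1.1, 0.2, 2.6] norm 3.5 q [ 0.63  0.11  1.81 -0.42  1.25  0.15] err 0.0000
[1, 2.7, 2.0, -0.8, 1.0, 0.2, 2.5] norm 3.5 q [ 0.67  0.18  1.74 -0.41  1.29  0.23] err 0.0000
[1, 2.7, 1.8, -0.9, 1.1, 0.2, 2.6] norm 3.4 q [ 0.71  0.25  1.66 -0.39  1.33  0.31] err 0.0000
[1, 2.8, 1.7, -0.9, 1.0, 0.2, 2.5] norm 3.4 q [ 0.75  0.32  1.58 -0.38  1.37  0.38] err 0.0000
```

View pics/s17.png

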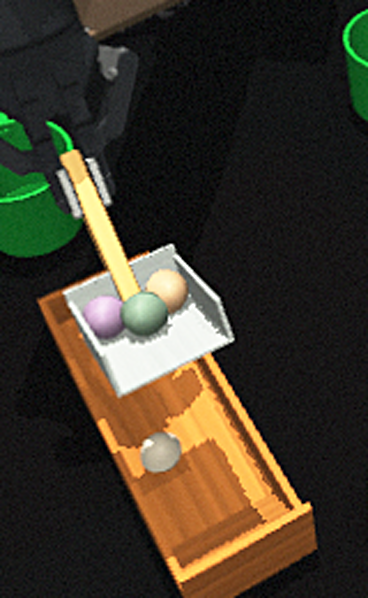

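Three stones sit at the back of the scoop; white is in the tray at crop (160,453). Next I carry them to the jug.

```bash
python3 -m crank '[[1,0.3,1.8,-0.3,0.7,0.2,1.3],[1,0.4,1.8,-0.3,0.7,0.2,1.3],[1,0.9,3.6,-0.7,1.2,0.2,2.5],[1,1.1,3.5,-0.7,1.2,0.2,2.5],[1,1.1,3.5,-0.8,1.2,0.2,2.5]]' 120
python3 -m crank '[[1,1.3,3.4,-0.8,1.2,0.2,2.5],[1,1.5,3.3,-0.9,1.1,0.2,2.5],[1,1.5,3.3,-0.9,1.2,0.2,2.5],[1,1.7,3.1,-0.8,1.1,0.2,2.6],[1,1.8,3.1,-0.9,1.2,0.2,2.5]]' 120
python3 -m crank '[[1,2,2.9,-0.9,1.1,0.2,2.5],[1,2,2.8,-0.9,1.1,0.2,2.5],[1,2.2,2.8,-0.9,1.1,0.2,2.6],[1,2.2,2.6,-0.9,1.1,0.2,2.5],[1,2.4,2.4,-0.9,1.1,0.2,2.5]]' 120
python3 - <<'E'
from lipmove import *
st();a=cam("scene");save(a,"s18.png",(200,60,470,270),2.9)
p,Rc=cur();l=p+Rc@LIP;print(l)
E
```

```text
time: 19.45
eef_pos: [0.4884, -0.1145, 0.2459]
tcp_rot: [0.161, 0.963, -0.035, 0.214]
contact_force: [0.8, 0.7, -3.2]
opening: 0.141
time: 19.95
eef_pos: [0.474, 0.0702, 0.2527]
tcp_rot: [0.276, 0.938, -0.059, 0.2]
contact_force: [0.3, 0.3, -3.9]
opening: 0.145
time: 20.45
eef_pos: [0.4657, 0.2491, 0.2502]
tcp_rot: [0.387, 0.9, -0.079, 0.184]
contact_force: [0.1, -0.0, -2.7]
opening: 0.143
t20.45 pos [0.4657 0.2491 0.2502] F [ 0.1 -0.  -2.7] op 0.143 tz [ 0.27  -0.284 -0.92 ] ty [0.725 0.688 0.   ] q [ 0.47 -0.06  1.99 -0.43  1.13 -0.13]
[0.56262493 0.15046487 0.21025914]
```

View pics/s18.png

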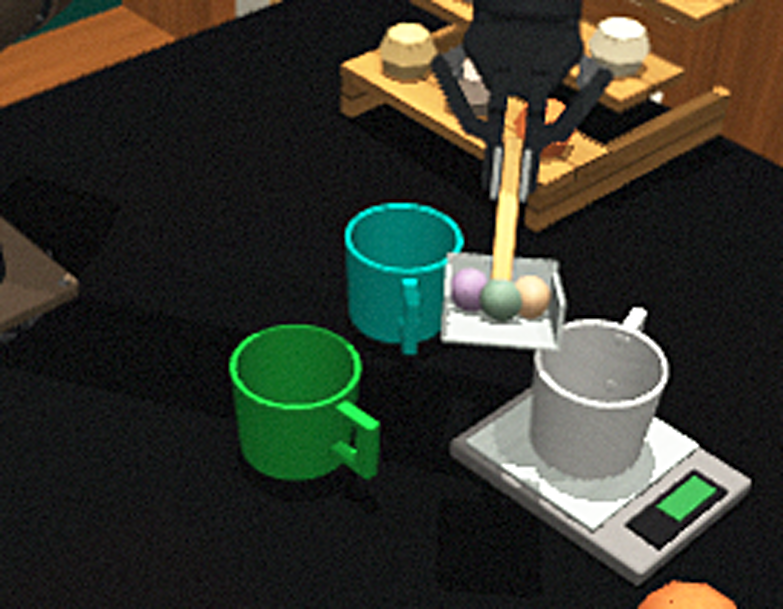

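```bash
python3 - <<'E'
from lipmove import *
p,Rc=cur();l=p+Rc@LIP
J=np.array([.5496,.2844]);m=scoopR(-63,0)[:2,0];S=[]
A=l.copy();B=np.array([*(J-m*.04),.175]);n=6
y0=np.degrees(np.arctan2(-Rc[1,0],-Rc[0,0]));print("yaw",y0)
for k in range(1,n+1):
    u=k/n;X=A+(B-A)*u;S.append((*X,-22.5+.5*u,y0+(-63-y0)*u))
seq(S,yaw=0,T0=(0,0,0),dec=1)
E
```

```text
yaw -46.484348597739164
lip now in frame [0.5626 0.1505 0.2103]
[1, 2.4, 2.3, -0.5, 1.3, 0.4, 2.5] norm 3.4 q [ 0.52 -0.01  1.95 -0.42  1.16 -0.03] err 0.0000
[1, 2.4, 2.1, -0.4, 1.1, 0.1, 2.6] norm 3.2 q [ 0.57  0.06  1.89 -0.42  1.19  0.07] err 0.0000
[1, 2.6, 2.0, -0.4, 1.0, 0.1, 2.5] norm 3.3 q [ 0.62  0.13  1.82 -0.41  1.22  0.15] err 0.0000
[1, 2.6, 1.9, -0.5, 1.1, 0.1, 2.6] norm 3.3 q [ 0.66  0.2   1.75 -0.41  1.26  0.24] err 0.0000
[1, 2.6, 1.8, -0.4, 1.0, 0.1, 2.5] norm 3.2 q [ 0.7   0.27  1.68 -0.39  1.29  0.31] err 0.0000
[1, 2.7, 1.6, -0.5, 1.0, 0.1, 2.6] norm 3.2 q [ 0.73  0.33  1.61 -0.38  1.32  0.38] err 0.0000
```

```bash
python3 -m crank '[[1,2.4,2.3,-0.5,1.3,0.2,2.5],[1,2.4,2.1,-0.4,1.1,0.1,2.6],[1,2.6,2,-0.4,1,0.1,2.5],[1,2.6,1.9,-0.5,1.1,0.1,2.6],[1,2.6,1.8,-0.4,1,0.1,2.5]]' 120
python3 -m crank '[[1,1.7,1,-0.3,1,0.1,2.6],[1,1,0.6,-0.2,0,0,0],[1,0,0,0,0,0,0],[1,0,0,0,0,0,0]]' 120
python3 - <<'E'
from lipmove import *
st();a=cam("scene");save(a,"s19.png",(320,110,470,260),5);b=cam("top");save(b,"t19.png",(130,150,270,290),5)
p,Rc=cur();l=p+Rc@LIP;print(l)
E
```

```text
time: 21.0
eef_pos: [0.4685, 0.4094, 0.2206]
tcp_rot: [0.493, 0.848, -0.099, 0.168]
contact_force: [0.8, -0.1, -4.2]
opening: 0.144
time: 21.4
eef_pos: [0.4703, 0.4382, 0.2168]
tcp_rot: [0.512, 0.836, -0.103, 0.167]
contact_force: [0.4, -0.1, -3.0]
opening: 0.147
t21.40 pos [0.4703 0.4382 0.2168] F [ 0.4 -0.1 -3. ] op 0.147 tz [ 0.174 -0.343 -0.923] ty [ 0.891  0.454 -0.001] q [ 0.73  0.32  1.62 -0.39  1.32  0.38]
[0.53366929 0.31157521 0.17759005]
```

View pics/s19.png

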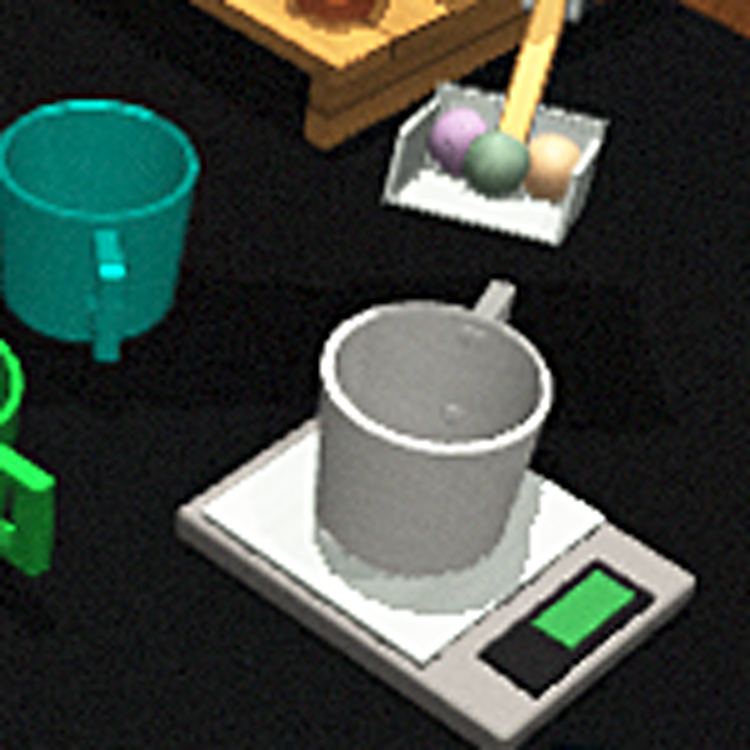

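View pics/t19.png

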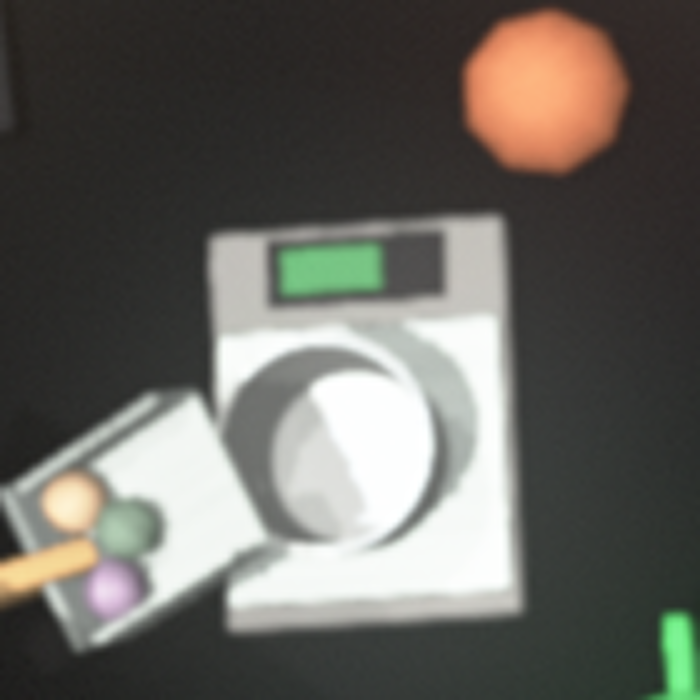

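```bash
python3 - <<'E'
from lipmove import *
b=cam("top");a=cam("scene")
p,Rc=cur();l=p+Rc@LIP
Rs=scoopR(-63,-22)
for y in(.04,-.04):
    X=l+Rs@np.array([0,y,.032]);Y=l+Rs@np.array([0,y,0])
    print("top pred crop",((proj(b,X)[0]-[130,150])*5).round(),"scene pred lip",((proj(a,Y)[0]-[320,110])*5).round())
J=np.array([.5496,.2844]);m=scoopR(-63,0)[:2,0];S=[]
for d,z,t in((.037,.172,-16),(.033,.16,-9),(.030,.148,-2),(.027,.137,5),(.025,.128,11),(.025,.124,17),(.025,.122,23),(.025,.122,29),(.025,.122,35),(.025,.122,41)):
    S.append((*(J-m*d),z,t,-63))
seq(S,yaw=0,T0=(0,0,0),dec=1)
E
```

```text
top pred crop [148. 391.] scene pred lip [558. 235.]
top pred crop [229. 553.] scene pred lip [381. 191.]
lip now in frame [0.5338 0.3117 0.178 ]
[1, -0.4, 0.2, -0.9, 0.1, 6.6, -0.1] norm 1.0 q [ 0.69  0.29  1.62 -0.28  1.3   0.3 ] err 0.0000
[1, -1.2, 0.0, -0.1, 0.0, 7.0, 0.0] norm 1.2 q [ 0.63  0.25  1.65 -0.16  1.26  0.21] err 0.0000
[1, -1.3, 0.0, -0.1, 0.0, 7.0, 0.0] norm 1.3 q [ 0.57  0.22  1.68 -0.04  1.24  0.11] err 0.0000
[1, -1.5, 0.0, -0.2, 0.0, 7.0, 0.0] norm 1.5 q [ 0.5   0.2   1.7   0.09  1.24 -0.  ] err 0.0000
[1, -1.3, 0.0, -0.3, 0.0, 6.0, 0.0] norm 1.3 q [ 0.44  0.19  1.72  0.2   1.25 -0.1 ] err 0.0000
[1, -1.1, 0.0, -0.7, 0.0, 6.0, 0.0] norm 1.3 q [ 0.38  0.18  1.73  0.31  1.27 -0.19] err 0.0000
[1, -1.1, 0.0, -1.0, 0.0, 6.0, 0.0] norm 1.5 q [ 0.32  0.18  1.73  0.41  1.31 -0.27] err 0.0000
[1, -1.0, 0.0, -1.2, 0.0, 6.0, 0.0] norm 1.6 q [ 0.26  0.18  1.74  0.51  1.37 -0.35] err 0.0000
[1, -1.0, 0.0, -1.1, 0.0, 6.0, 0.0] norm 1.5 q [ 0.21  0.19  1.74  0.6   1.42 -0.42] err 0.0000
[1, -1.0, 0.0, -1.2, 0.0, 6.0, 0.0] norm 1.6 q [ 0.16  0.21  1.74  0.68  1.48 -0.48] err 0.0000
```

```bash
python3 -m crank '[[1,-0.4,0.1,-0.9,0,6.6,0],[1,-1.2,0,-0.1,0,7,0],[1,-1.3,0,-0.1,0,7,0],[1,0,0,0,0,0,0]]' 120
python3 - <<'E'
from lipmove import *
b=cam("top");a=cam("scene");save(a,"s20.png",(320,110,470,260),5);save(b,"t20.png",(130,150,270,290),5)
st();seq([],yaw=0,T0=(0,0,0))
E
```

```text
time: 22.0
eef_pos: [0.4846, 0.4144, 0.2368]
tcp_rot: [0.525, 0.851, -0.008, 0.016]
contact_force: [0.1, -0.2, -3.4]
opening: 0.145
t22.10 pos [0.4828 0.4164 0.2354] F [-0.3 -0.1 -3.4] op 0.147 tz [ 0.017 -0.032 -0.999] ty [0.892 0.452 0.001] q [ 0.57  0.22  1.68 -0.04  1.24  0.11]
lip now in frame [0.5354 0.3106 0.1483]
```

View pics/s20.png

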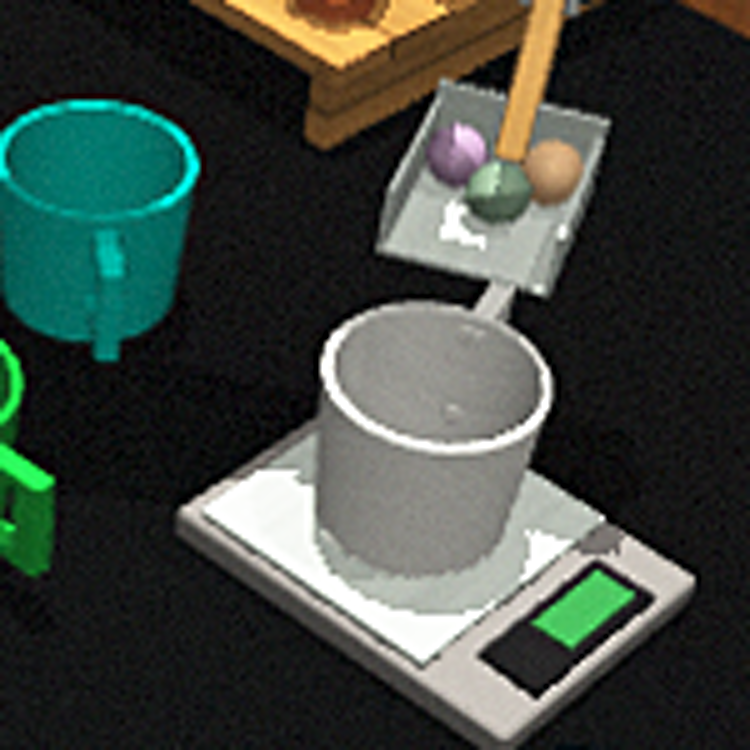

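View pics/t20.png

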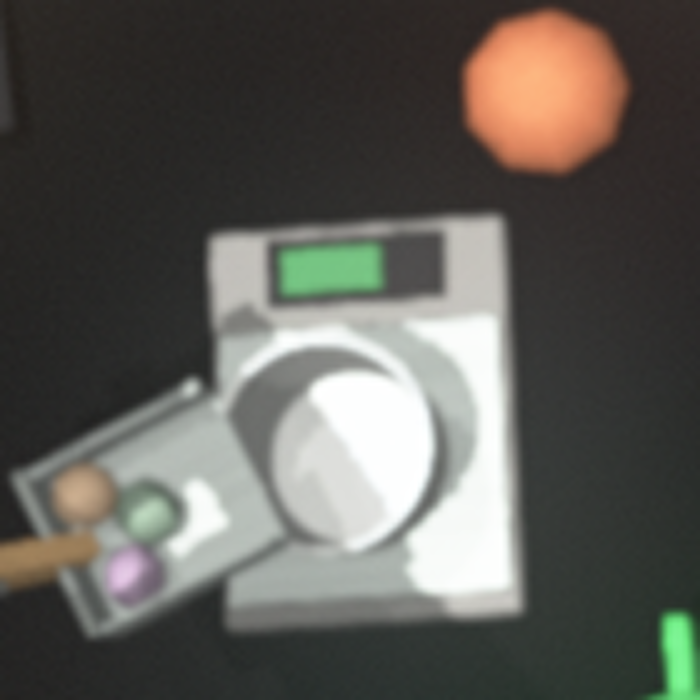

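```bash
python3 - <<'E'
from lipmove import *
b=cam("top");a=cam("scene")
L=onz(b,(130+250/5,150+467/5),.146);J=np.array([.5496,.2844]);m=scoopR(-63,0)[:2,0];n=scoopR(-63,0)[:2,1]
L2=onz(a,(320+(378+548)/2/5,110+(252+296)/2/5),.146)
for q in(L,L2):print(q.round(4),"d",round(-(q[:2]-J)@m,4),"lat",round((q[:2]-J)@n,4))
p,Rc=cur();l=p+Rc@LIP;print("model d",-(l[:2]-J)@m,"lat",(l[:2]-J)@n)
S=[]
for d,z,t in((.030,.140,4),(.029,.131,10),(.028,.126,16),(.027,.123,22),(.026,.122,28),(.026,.122,34),(.026,.122,40),(.026,.122,46),(.026,.122,52),(.026,.122,58)):
    S.append((*(J-m*d+n*.0),z,t,-63))
seq(S,yaw=0,T0=(0,0,0),dec=1)
E
```

```text
[0.5354 0.3099 0.146 ] d 0.0292 lat -0.0011
[0.5371 0.3123 0.146 ] d 0.0306 lat 0.0015
model d 0.031424102220728334 lat -0.0008397511435404223
lip now in frame [0.5346 0.312  0.1474]
[1, -1.1, 0.1, -0.4, 0.0, 6.0, 0.0] norm 1.2 q [0.51 0.2  1.7  0.07 1.24 0.02] err 0.0000
[1, -1.2, 0.0, -0.3, 0.0, 6.0, 0.0] norm 1.2 q [ 0.45  0.19  1.71  0.18  1.25 -0.08] err 0.0000
[1, -1.2, 0.0, -0.7, 0.0, 6.0, 0.0] norm 1.4 q [ 0.4   0.18  1.73  0.29  1.27 -0.17] err 0.0000
[1, -1.2, 0.0, -0.8, 0.0, 6.0, 0.0] norm 1.4 q [ 0.34  0.18  1.73  0.39  1.31 -0.25] err 0.0000
[1, -1.2, 0.0, -1.1, 0.0, 6.0, 0.0] norm 1.6 q [ 0.28  0.18  1.74  0.49  1.35 -0.33] err 0.0000
[1, -1.0, 0.0, -1.2, 0.0, 6.0, 0.0] norm 1.6 q [ 0.22  0.19  1.74  0.58  1.41 -0.4 ] err 0.0000
[1, -1.0, 0.0, -1.1, 0.0, 6.0, 0.0] norm 1.5 q [ 0.17  0.21  1.74  0.66  1.47 -0.47] err 0.0000
[1, -1.0, 0.0, -1.2, 0.0, 6.0, 0.0] norm 1.6 q [ 0.12  0.23  1.73  0.74  1.53 -0.52] err 0.0000
[1, -1.0, 0.0, -1.1, 0.0, 6.0, 0.0] norm 1.5 q [ 0.07  0.27  1.73  0.81  1.6  -0.57] err 0.0000
[1, -1.0, 0.0, -1.2, 0.0, 6.0, 0.0] norm 1.6 q [ 0.03  0.31  1.72  0.88  1.66 -0.62] err 0.0000
```

Lip aligned with the jug (d about 30 mm, lateral within 1.5 mm). Next I tip.

```bash
python3 -m crank '[[1,-1.1,0.1,-0.4,0,6,0],[1,-1.2,0,-0.3,0,6,0],[1,-1.2,0,-0.7,0,6,0],[1,-1.2,0,-0.8,0,6,0],[1,-1.2,0,-1.1,0,6,0]]' 120
python3 - <<'E'
from lipmove import *
b=cam("top");a=cam("scene");save(a,"s21.png",(320,110,470,260),5);save(b,"t21.png",(130,150,270,290),5)
st();J=np.array([.5496,.2844]);m=scoopR(-63,0)[:2,0];S=[]
for d,z,t in((.026,.122,34),(.026,.122,40),(.026,.122,46),(.026,.122,52),(.026,.122,58)):
    S.append((*(J-m*d),z,t,-63))
seq(S,yaw=0,T0=(0,0,0),dec=1)
E
```

```text
time: 22.7
eef_pos: [0.5121, 0.3606, 0.2562]
tcp_rot: [0.506, 0.828, 0.127, -0.207]
contact_force: [-0.6, -0.5, -2.4]
opening: 0.15
t22.80 pos [0.514  0.3581 0.2553] F [ 0.5 -0.2 -2.7] op 0.142 tz [-0.212  0.417 -0.884] ty [ 0.892  0.452 -0.001] q [ 0.27  0.19  1.73  0.49  1.35 -0.34]
lip now in frame [0.5396 0.3051 0.1208]
[1, -0.7, -0.1, -1.1, 0.0, 6.1, -0.2] norm 1.3 q [ 0.22  0.19  1.74  0.58  1.41 -0.41] err 0.0000
[1, -1.0, 0.0, -1.2, 0.0, 6.0, 0.1] norm 1.6 q [ 0.17  0.21  1.74  0.66  1.47 -0.47] err 0.0000
[1, -1.0, 0.0, -1.1, 0.0, 6.0, 0.0] norm 1.5 q [ 0.12  0.23  1.74  0.74  1.53 -0.52] err 0.0000
[1, -1.1, 0.0, -1.2, 0.0, 6.0, 0.0] norm 1.6 q [ 0.07  0.27  1.73  0.81  1.6  -0.58] err 0.0000
[1, -1.0, 0.0, -1.1, 0.0, 6.0, 0.0] norm 1.5 q [ 0.03  0.3   1.72  0.88  1.66 -0.62] err 0.0000
```

View pics/s21.png

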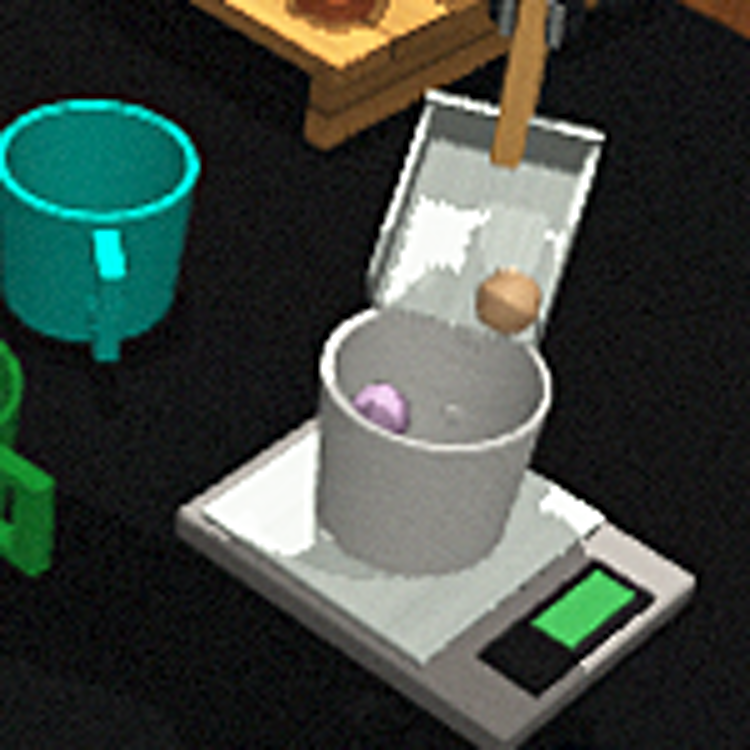

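```bash
python3 -m crank '[[1,0,0,0,0,0,0],[1,-0.7,0,-1.2,0,6,0],[1,-1,0,-1.2,0,6,0],[1,-1,0,-1.1,0,6,0],[1,0,0,0,0,0,0]]' 120
python3 - <<'E'
from lipmove import *
b=cam("top");a=cam("scene");save(a,"s22.png",(320,110,470,260),5);save(b,"t22.png",(130,150,270,290),5)
st();seq([],yaw=0,T0=(0,0,0),dec=1)
E
```

```text
time: 23.3
eef_pos: [0.5318, 0.3222, 0.2679]
tcp_rot: [0.482, 0.785, 0.203, -0.333]
contact_force: [1.0, -0.1, -2.3]
opening: 0.146
t23.40 pos [0.531  0.324  0.2694] F [-0.6  0.3 -2.1] op 0.145 tz [-0.327  0.639 -0.696] ty [ 0.891  0.455 -0.   ] q [ 0.12  0.24  1.73  0.74  1.53 -0.52]
lip now in frame [0.5367 0.3107 0.1233]
```

View pics/s22.png

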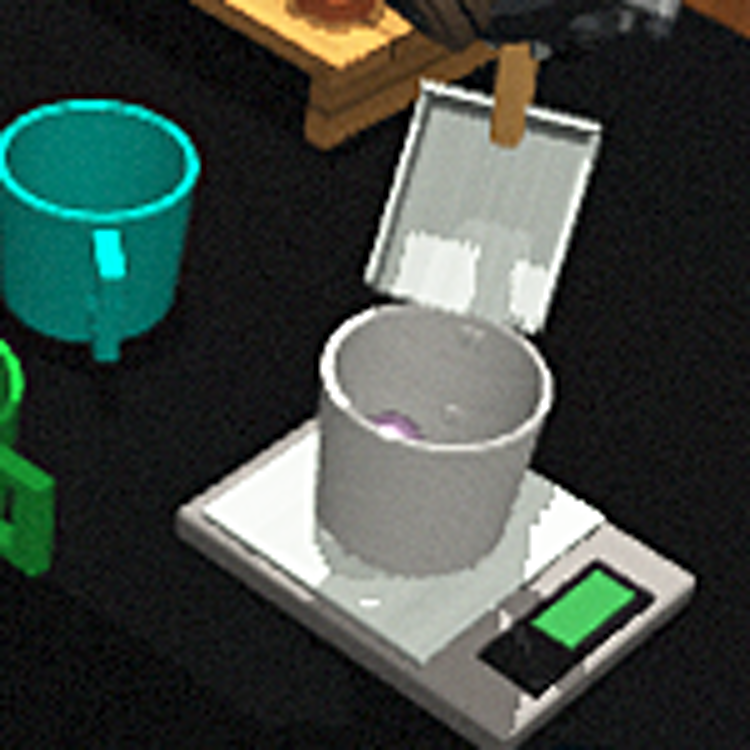

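View pics/t22.png

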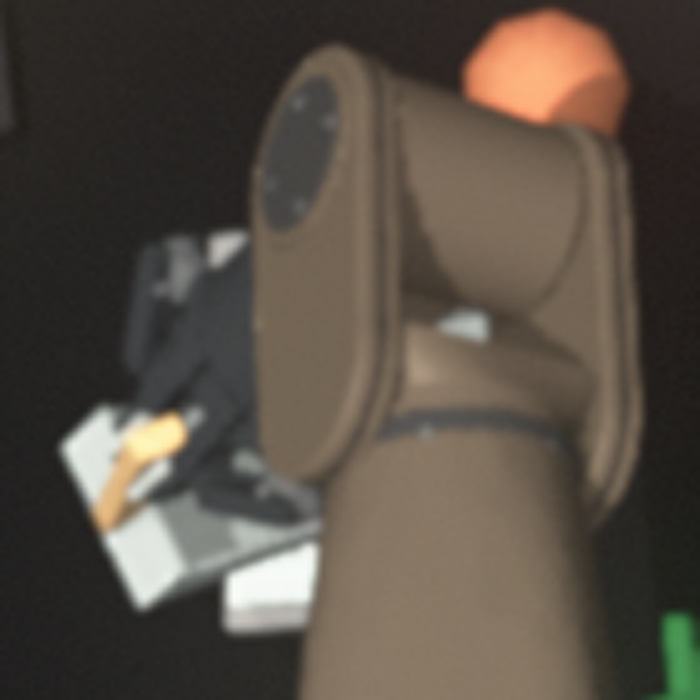

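Scoop empty and nothing spilled in view. Next I back off, raise it and turn it level.

```bash
python3 - <<'E'
from lipmove import *
J=np.array([.5496,.2844]);m=scoopR(-63,0)[:2,0];S=[]
for d,z,t in((.030,.135,41),(.034,.15,34),(.038,.165,27),(.044,.18,20),(.05,.19,13),(.05,.20,6),(.05,.205,0)):
    S.append((*(J-m*d),z,t,-63))
n=16;A=np.array([*(J-m*.05),.205]);B=np.array([.595,-.025,.13])
for k in range(1,n+1):
    u=k/n;X=A+(B-A)*u;X[2]=.205 if u<.6 else .205-(u-.6)/.4*.075
    S.append((*X,0,-63+57*u))
seq(S,yaw=0,T0=(0,0,0),dec=1)
E
```

```text
lip now in frame [0.5367 0.3107 0.1233]
[1, 1.6, 0.0, 0.3, -0.1, -4.9, 0.0] norm 1.6 q [ 0.17  0.2   1.73  0.68  1.49 -0.46] err 0.0000
[1, 2.3, 0.0, 0.6, 0.1, -7.0, 0.0] norm 2.4 q [ 0.23  0.17  1.71  0.58  1.44 -0.37] err 0.0000
[1, 2.2, 0.0, 0.4, 0.0, -7.0, 0.0] norm 2.2 q [ 0.3   0.15  1.69  0.47  1.4  -0.27] err 0.0000
[1, 2.3, 0.0, 0.4, 0.0, -7.0, 0.0] norm 2.3 q [ 0.38  0.14  1.67  0.35  1.38 -0.17] err 0.0000
[1, 1.9, 0.0, 0.7, 0.0, -7.0, 0.0] norm 2.0 q [ 0.46  0.15  1.65  0.23  1.36 -0.06] err 0.0000
[1, 1.3, 0.0, 0.5, 0.0, -7.0, 0.0] norm 1.4 q [0.53 0.17 1.62 0.11 1.35 0.03] err 0.0000
[1, 0.9, 0.0, 0.8, 0.0, -6.0, 0.0] norm 1.2 q [ 0.58  0.19  1.61 -0.    1.35  0.11] err 0.0000
[1, -2.2, -1.4, 0.0, 0.0, 0.0, -3.5] norm 2.6 q [ 0.55  0.14  1.66 -0.    1.34  0.01] err 0.0000
[1, -2.1, -1.5, 0.0, 0.0, 0.0, -3.6] norm 2.6 q [ 0.51  0.1   1.71 -0.    1.34 -0.08] err 0.0000
[1, -2.1, -1.6, 0.0, 0.0, 0.0, -3.5] norm 2.6 q [ 0.47  0.06  1.75 -0.    1.33 -0.18] err 0.0000
[1, -2.0, -1.7, 0.0, 0.0, 0.0, -3.6] norm 2.6 q [ 0.43  0.02  1.79 -0.    1.33 -0.29] err 0.0000
[1, -2.0, -1
[... 451 characters left out ...]
.34 -0.85] err 0.0000
[1, -1.5, -2.4, 0.5, 0.0, 0.0, -3.6] norm 2.9 q [ 0.13 -0.18  1.98 -0.    1.34 -0.97] err 0.0000
[1, -1.4, -2.5, 1.1, 0.0, 0.0, -3.5] norm 3.1 q [ 0.07 -0.19  2.01 -0.    1.32 -1.09] err 0.0000
[1, -1.3, -2.5, 1.2, 0.0, 0.0, -3.6] norm 3.1 q [ 0.01 -0.19  2.04 -0.    1.3  -1.21] err 0.0000
[1, -1.2, -2.7, 1.2, 0.0, 0.0, -3.6] norm 3.2 q [-0.06 -0.2   2.06 -0.    1.27 -1.34] err 0.0000
[1, -1.1, -2.7, 1.2, 0.0, 0.0, -3.5] norm 3.2 q [-0.12 -0.19  2.08 -0.    1.25 -1.46] err 0.0000
[1, -0.9, -2.8, 1.1, 0.0, 0.0, -3.6] norm 3.1 q [-0.18 -0.18  2.09 -0.    1.23 -1.58] err 0.0000
[1, -0.8, -2.8, 1.2, 0.0, 0.0, -3.6] norm 3.1 q [-0.24 -0.16  2.09 -0.    1.21 -1.7 ] err 0.0000
```

```bash
python3 -m crank '[[1,1.6,0,0.3,0,-4.9,0],[1,2.3,0,0.6,0,-7,0],[1,2.2,0,0.4,0,-7,0],[1,2.3,0,0.4,0,-7,0],[1,1.9,0,0.7,0,-7,0]]' 120
python3 -m crank '[[1,1.3,0,0.5,0,-7,0],[1,0.9,0,0.8,0,-6,0],[1,0,0,0,0,0,0]]' 120
python3 - <<'E'
from lipmove import *
b=cam("top");a=cam("scene");save(a,"s23.png",(320,110,470,260),5);save(b,"t23.png",(130,150,270,290),5)
st();seq([],yaw=0,T0=(0,0,0),dec=1)
E
```

```text
time: 23.9
eef_pos: [0.486, 0.413, 0.3097]
tcp_rot: [0.518, 0.848, 0.061, -0.093]
contact_force: [1.2, 0.4, -2.0]
opening: 0.149
time: 24.2
eef_pos: [0.4725, 0.4357, 0.2972]
tcp_rot: [0.519, 0.855, 0.001, -0.001]
contact_force: [-0.8, 0.8, -3.6]
opening: 0.146
t24.30 pos [0.4748 0.433  0.2972] F [ 0.3 -0.5 -2.5] op 0.149 tz [-0.     0.003 -1.   ] ty [0.889 0.457 0.001] q [0.58 0.18 1.61 0.   1.35 0.11]
lip now in frame [0.5264 0.3305 0.2056]
```

View pics/t23.png

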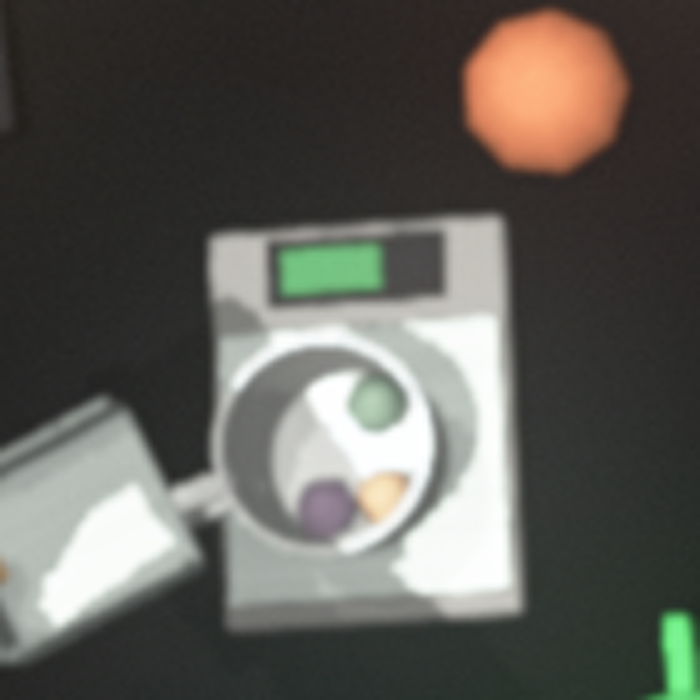

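The top crop shows all three stones in the jug (teal (375,402), cream (383,497), purple (327,505)); the scoop is empty and the jug still centred. Next I put the scoop down on the bare table.

```bash
python3 -m crank '[[1,-2.2,-1.4,0,0,0,-3.5],[1,-2.1,-1.5,0,0,0,-3.6],[1,-2.1,-1.6,0,0,0,-3.5],[1,-2,-1.7,0,0,0,-3.6],[1,-2,-1.8,0,0,0,-3.6]]' 120
python3 -m crank '[[1,-1.9,-2,0,0,0,-3.5],[1,-1.8,-2.1,0,0,0,-3.6],[1,-1.7,-2.2,0,0,0,-3.6],[1,-1.6,-2.3,0,0,0,-3.5],[1,-1.5,-2.4,0.5,0,0,-3.6]]' 120
python3 -m crank '[[1,-1.4,-2.5,1.1,0,0,-3.5],[1,-1.3,-2.5,1.2,0,0,-3.6],[1,-1.2,-2.7,1.2,0,0,-3.6],[1,-1.1,-2.7,1.2,0,0,-3.5],[1,-0.9,-2.8,1.1,0,0,-3.6]]' 120
python3 -m crank '[[1,-0.8,-2.8,1.2,0,0,-3.6],[1,0,0,0,0,0,0],[1,0,0,0,0,0,0]]' 120
python3 - <<'E'
from lipmove import *
b=cam("top");a=cam("scene");save(a,"s24.png",(230,130,370,290),4.5)
st();seq([],yaw=0,T0=(0,0,0),dec=1)
E
```

```text
time: 24.8
eef_pos: [0.4687, 0.2983, 0.2972]
tcp_rot: [0.384, 0.923, 0.002, -0.0]
contact_force: [-0.7, -0.4, -1.8]
opening: 0.146
time: 25.3
eef_pos: [0.468, 0.1589, 0.2927]
tcp_rot: [0.236, 0.972, 0.002, 0.001]
contact_force: [0.5, 0.8, -1.9]
opening: 0.146
time: 25.8
eef_pos: [0.4771, 0.0143, 0.2331]
tcp_rot: [0.083, 0.997, 0.001, 0.0]
contact_force: [0.2, 0.4, -3.1]
opening: 0.146
time: 26.1
eef_pos: [0.4803, -0.0136, 0.2212]
tcp_rot: [0.054, 0.999, 0.001, -0.0]
contact_force: [-0.4, 0.5, -2.7]
opening: 0.146
t26.20 pos [ 0.4807 -0.0126  0.2218] F [-0.3  0.3 -2.4] op 0.145 tz [ 0.001  0.002 -1.   ] ty [0.106 0.994 0.003] q [-0.24 -0.13  2.07  0.    1.2  -1.7 ]
lip now in frame [ 0.5951 -0.0255  0.1306]
```

View pics/s24.png

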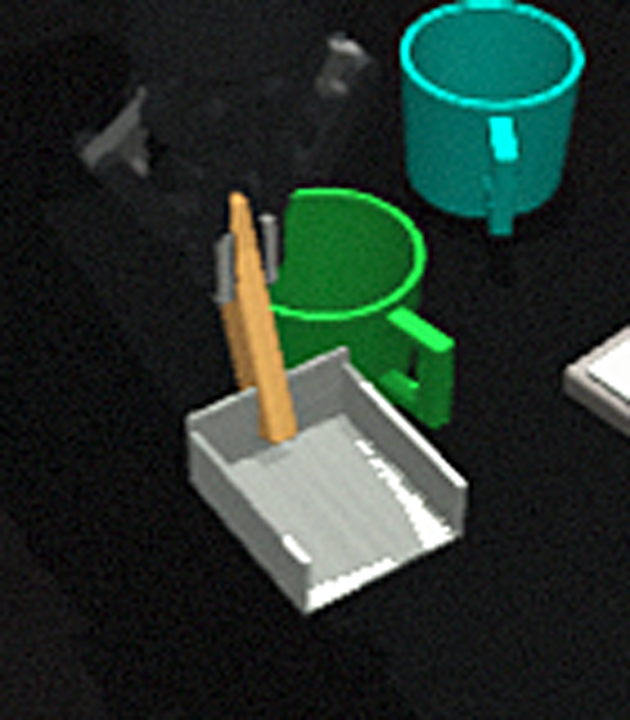

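```bash
python3 -m crank '[[1,0,0,3,0,0,0],[1,0,0,3.5,0,0,0],[1,0,0,3.5,0,0,0],[1,0,0,1.5,0,0,0],[1,0,0,0.4,0,0,0]]' 120
python3 -m crank '[[1,0,0,0.4,0,0,0],[1,0,0,0,0,0,0]]' 120
python3 -m crank '[[1,0,0,0.2,0,0,0],[1,0,0,0,0,0,0]]' 120
```

```text
time: 26.7
eef_pos: [0.4792, -0.0112, 0.1002]
tcp_rot: [0.052, 0.999, 0.002, -0.002]
contact_force: [0.9, -0.1, -2.1]
opening: 0.144
time: 26.9
eef_pos: [0.4814, -0.0123, 0.0991]
tcp_rot: [0.052, 0.999, 0.001, 0.001]
contact_force: [-0.6, 0.4, -1.6]
opening: 0.146
time: 27.1
eef_pos: [0.4812, -0.0126, 0.0969]
tcp_rot: [0.053, 0.999, 0.001, 0.001]
contact_force: [-0.3, -0.3, -1.3]
opening: 0.148
```

```bash
python3 -m crank '[[1,0,0,0.2,0,0,0],[1,0,0,0,0,0,0]]' 120
python3 -m crank '[[1,0,0,0.15,0,0,0],[1,0,0,0,0,0,0]]' 80
python3 - <<'E'
from lipmove import *
a=cam("scene");save(a,"s25.png",(230,150,370,300),4.5);st()
E
```

```text
time: 27.3
eef_pos: [0.4812, -0.0127, 0.095]
tcp_rot: [0.053, 0.999, 0.001, 0.001]
contact_force: [-1.2, 0.1, 2.5]
opening: 0.147
time: 27.5
eef_pos: [0.4811, -0.0127, 0.0948]
tcp_rot: [0.052, 0.999, 0.001, -0.0]
contact_force: [-8.3, 1.2, 12.9]
opening: 0.143
t27.55 pos [ 0.4811 -0.0127  0.0948] F [-8.3  0.4 11.7] op 0.149 tz [-0.     0.002 -1.   ] ty [0.105 0.994 0.002] q [-0.24  0.05  2.16  0.    0.94 -1.71]
```

View pics/s25.png

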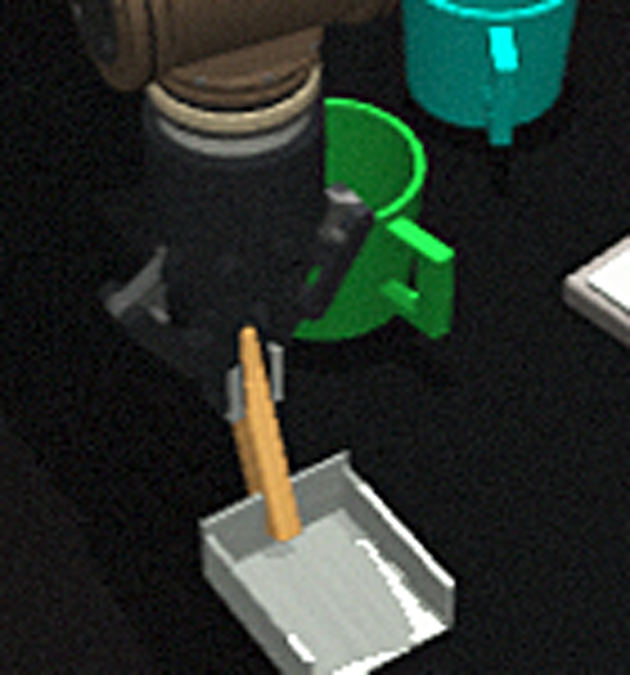

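```bash
python3 -m crank '[[1,0,0,-0.15,0,0,0],[0.5,0,0,0,0,0,0],[0.2,0,0,0,0,0,0],[-0.1,0,0,0,0,0,0],[-0.1,0,0,0,0,0,0]]' 30
python3 -m crank '[[-0.1,0,0,-1,0,0,0],[-0.1,0,0,-3,0,0,0],[-0.1,0,0,-4,0,0,0],[-0.1,0,0,-4,0,0,0],[-0.1,0,0,-4,0,0,0]]'
python3 -m crank '[[-0.1,0,0,-3,0,0,0],[-0.1,0,0,0,0,0,0],[-0.1,0,0,0,0,0,0]]'
python3 - <<'E'
from lipmove import *
st();a=cam("scene");b=cam("top");save(a,"s26.png");save(b,"t26.png")
E
```

```text
time: 28.05
eef_pos: [0.4805, -0.0125, 0.0938]
tcp_rot: [0.053, 0.999, 0.001, -0.0]
contact_force: [-0.1, -0.2, -0.1]
opening: 0.55
time: 28.55
eef_pos: [0.4803, -0.0128, 0.2562]
tcp_rot: [0.053, 0.999, 0.001, 0.0]
contact_force: [0.4, -0.6, -0.6]
opening: 0.548
time: 28.85
eef_pos: [0.4808, -0.013, 0.2852]
tcp_rot: [0.053, 0.999, 0.001, 0.001]
contact_force: [-1.0, -0.4, -0.1]
opening: 0.549
t28.85 pos [ 0.4808 -0.013   0.2852] F [-1.  -0.4 -0.1] op 0.549 tz [ 0.002  0.001 -1.   ] ty [0.105 0.994 0.002] q [-0.24 -0.18  2.    0.    1.32 -1.71]
```

View pics/s26.png

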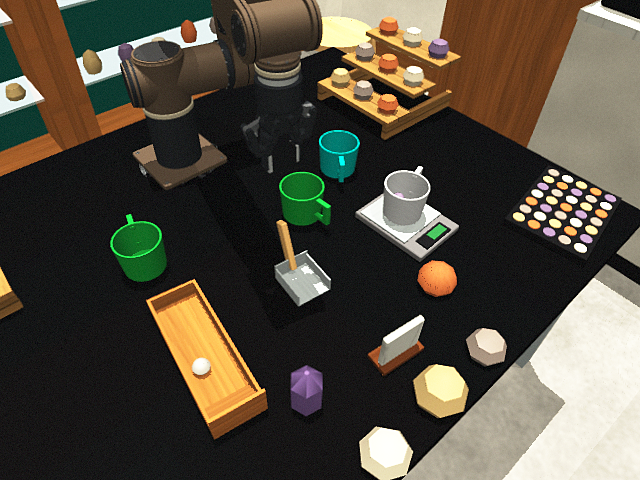

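View pics/t26.png

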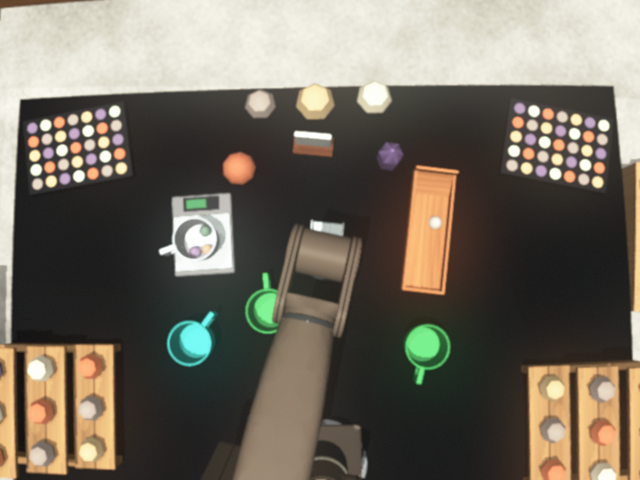

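Scene and top pictures show the following:
- Jug centred on the plate with three stones inside.
- Scoop upright and empty at scene (303,275).
- White stone alone in the tray at (201,367).
- Crystal, geode and slab at the same pixels as at the start.

```bash
python3 - <<'E'
from lipmove import *
b=cam("top");a=cam("scene")
i0=cv2.imread("pics/scene0.png").astype(int);i1=a["color"][:,:,::-1].astype(int)
for n,(x,y) in dict(crystal=(306,390),geode=(437,280),slab=(396,345),green=(305,198)).items():
    d=np.abs(i0-i1)[y-25:y+25,x-25:x+25].max(2);print(n,"changed px",(d>60).sum())
print(sign_off())
E
```

```text
crystal changed px 0
geode changed px 0
slab changed px 0
green changed px 14
the job is handed in; nothing more can be done
None
```

The job is done and handed in at about 29 s of the 72 s allowed. The system gave no verdict.

- **Jug:** I lifted the grey metal jug by its handle, set it upright on the plate and let go. Its rim centre then measured (0.550, 0.284) against the plate centre (0.5496, 0.2844).
- **Stones:** The scoop took up the purple, cream and teal stones, and all three went into the jug with none spilled. The white stone did not stay in the scoop. It dropped back inside the tray and is still there.
- **Scoop:** It stands upright and empty on the bare table, with the gripper clear above it.
- **Last checks:** The scene picture matched the starting one at the crystal, geode and slab (0 changed pixels each). The green cup near the scoop showed 14 changed pixels. I did not trace those to a cause; shadow would explain them, as nothing suggested the arm touched the cup.
- **Disagreement:** The scoop lip's height from the arm readings and from contact and pictures differed by about 3 mm. I allowed for that when tipping.

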